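Lock the governor's sloped cover and put the key away

ROBOT

A 7-joint arm with a two-finger parallel gripper is mounted at the origin on the work surface. World frame = base frame: x ahead of the robot, y to its left, z up, the work surface at z = 0. Lengths are in m, angles in rad, forces in N, time in s.
With the tool pointing down it reaches from about 0.4 to 0.85 m from the base axis. Payload 4.5 kg.
Tool frame: the origin (TCP) lies midway between the tips of the shut fingers; the grasp point (between the pads) lies 19 mm behind it; z points along the fingers, y is the line along which they close (so a half turn about z gives the same grasp; the last joint's range is limited). The gripper opens to 88 mm and grips with 3 to 60 N. Pads are 18 mm wide; open, the fingers measure 123 mm over their backs; the gripper's body (75 mm by 187 mm) begins 45 mm behind the grasp point.
Start: joints at [1.208, 0.689, -0.195, 1.565, 0.157, 0.902, -0.215], TCP at [0.242, -0.576, 0.239] pointing down, gripper open.
Joint ranges: [-3.01, 3.01], [-0.46, 2.08], [-1.47, 1.51], [0.13, 2.56], [-1, 4.14], [0.04, 2.09], [-2.66, 2.66]. Speed limits (rad/s): [2.57, 2.57, 3.14, 3.14, 3.14, 3.14, 3.14].

INTERFACE

Orientations are given as a unit quaternion [x, y, z, w].
In Python, from plant import r gives the robot as it stands.
- The arm moves only by the tool move_arm, never from a script. Its argument "targets" is a list that holds one entry, the list of rows, each a list of 7 numbers: the opening, from 0 (shut) to 1 (fully open), then the shift along the tool's x, y, z in mm, then the turn, a rotation vector about the tool's x, y, z in degrees. In form: [[[claw, dx, dy, dz, ax, ay, az], ...]]. A call has 1 to 10 rows; each row is the pose to reach, as a shift and turn from the pose commanded when the call began, along the tool's axes at that moment; what a row does not reach only later rows make up. A row lasts 1/8 s, in which the tool goes at most 62.5 mm and 10.7 degrees, less where a joint would pass 70% of its speed; a pose out of reach is approached as far as the arm can. A call with a gripper value outside its range is refused whole. The fingers move at their own pace and stop on an object; "newtons" is the grip in N (left out, the last holds). Time passes only in rows, so rows that repeat a pose let the fingers close. It gives the time, the measured TCP pose, the force, the opening and the grip force at its end, in the units of the state.
- r.get_state(): the state, without advancing time (a new reading comes with each control period).
- r.snapshot(name): name is "scene" or "top" or "wrist"; returns the picture (420x560x3 uint8, red, green, blue); there is no depth.
- r.camera_info(name): a dict with "fx", "fy", "cx", "cy" (pixels), "R" (3x3) and "t" (3): a world point X has camera coordinates R X + t. Camera axes: x right, y down, z forward; pixel columns grow to the right and rows downward; lengths in m; the calibration is good to about 2 mm. A picture is of the moment at which its call begins: read the wrist's pose just before it. camera_info takes no time and is no camera call; for the wrist camera it gives the pose at the moment of the call.
- r.finish_job(): hands the job in; it is judged then, once.
The state is a dict: "clock": time; "q": joint angles; "qd": joint speeds; "joint_torque": joint torques, N m; "tool_pos": TCP position; "eef_rot": TCP orientation; "contact_force": force on the tool from outside, world axes, zero at the start; "moment": the same for the moment, N m; "opening": opening from 0.0 (shut) to 1.0 (fully open); "finger_force": force on a finger pad.
Only numpy, scipy, OpenCV 4.12 (cv2) and the standard library are available. Lean on these libraries where they do the work, as an engineer would, in place of code of your own. Each camera call takes 0.05 s, during which the arm holds its last target. There are 200 camera calls.

TASK

Take the red-handled slot key out of its wooden holder and, with the key only, turn the brass captive lock screw on the governor's sloped cover clockwise as far as it goes, so that its slot lines up with the white marks. Then lay the key in the open drawer and slide the drawer fully shut. Leave the mallet, the flyball and the cam follower where they are, and do not ram the screw, force it against its stop or touch it with the gripper.

Things in the scene. Friction and masses are not known exactly. Their poses are not given: they have to be found in the camera images.
- key: Slot key, 141 mm long, upright in its holder, 0.2 kg. Origin: centre of the blade's end (lowest point); z up the shank to the handle, x along the blade's width. Steel blade 34 (x) by 6 mm (y), z 0 to 16; shank 12 mm thick, with a collar 36 mm across at z 40 to 46 that rests on the holder; red flat-sided handle 40 (x) by 18 mm (y), z 75 to 141.
- key_mid (a point): Point on the key's axis halfway along it, 70 mm from the blade's end; same axes as the key.
- holder: Fixed dark wooden block 85 x 65 x 45 mm with a 40 x 12 mm slot through it along its x, in which the key's blade hangs, about 40 mm deep. Origin: centre of its underside.
- housing: Fixed green governor housing, foot 250 x 210 mm, 145 mm high, a steel sheave on top at its back reaching 250 mm. Its front (own -x) is a grey 170 mm square cover sloping 30 degrees from the horizontal, low at the front and rising to the back, with two white marks up and down the slope from the screw. Origin: on its underside, near its middle.
- screw_mouth (a point): Centre of the lock screw's outer face, at the slot's mouth. z points out of the cover (30 degrees from vertical, leaning to the housing's front), y along the slot; turns with the screw. The brass head is 48 mm across and stands 15 mm off the cover; its slot is 10 mm wide, 38 mm long between closed ends and 10 mm deep.
- lock_screw (a joint): Turn of the lock screw, rad. 0: slot level across the slope (open). Grows clockwise seen from outside; 1.571: slot straight up and down the slope, in line with the white marks, against its stop (locked). Stiff, about 0.12 N m; stays where it is left.
- drawer (a joint): How far the blue-fronted drawer is pulled out of its fixed grey cabinet (280 mm deep, 220 mm wide, 95 mm high), m; 0 is shut. It opens to the cabinet's front, towards the robot. It starts about 0.18 open; friction about 1 N.
- drawer_handle (a point): Middle of the drawer's steel bar handle, 100 mm long along y, x points straight in (the way it shuts), z up; moves with the drawer. The front panel's outer face is 35 mm to +x, its top 25 mm above this point; the inside runs from 56 to 291 mm to +x and 89 mm either side, floor 35 mm below this point, walls up to 16 mm above it. The cabinet's top covers the part not pulled out.
- mallet: Bystander: copper-faced mallet lying flat, 200 mm long, 36 mm high. Origin: underside, near the middle of its length, head to +x.
- flyball: Bystander: nickel flyball standing on its flat foot, 64 mm across, 75 mm high with its stub stem. Origin: centre of its foot.
- follower: Bystander: black phenolic cam follower lying flat, 100 mm long, 40 mm wide, 30 mm high. Origin: underside, near its middle.
Things that resemble listed ones, but are neither listed nor needed, are in the scene too. Of the things like the key, leave any that is purple; of the rest the smaller one is meant.

How it is judged:
On the way, in this order (a step that is already met when the one before it is completed fails the run):
1. the lock screw is turned clockwise to its stop, the key in it (value of joint lock_screw above 1.43 rad and distance between key and screw_mouth below 0.02 m), for 0.1 s.
2. the key lies in the open drawer, let go (x of key_mid in the frame of drawer_handle between 0.06 and 0.29 m and y of key_mid in the frame of drawer_handle between -0.09 and 0.09 m and z of key_mid in the frame of drawer_handle between -0.045 and 0.012 m and angle between key's own z axis and vertical between 1.1 and 2.05 rad and contact force between the fingers and key below 0.1 N and value of joint drawer above 0.1 m), for 0.2 s.
At the end, for the whole second after the job is handed in: The lock screw is within 8 degrees of its stop (joint above 1.43 rad), the key lies at rest, flat or nearly, inside the drawer, and the drawer is shut to within 8 mm (value of joint lock_screw above 1.43 rad and x of key_mid in the frame of drawer_handle between 0.06 and 0.29 m and y of key_mid in the frame of drawer_handle between -0.09 and 0.09 m and z of key_mid in the frame of drawer_handle between -0.045 and 0.012 m and angle between key's own z axis and vertical between 1.1 and 2.05 rad and value of joint drawer below 0.008 m and linear speed of key below 0.03 m/s and contact force between the fingers and key below 0.1 N); the robot touches nothing.
It fails at once if the gripper or arm touches the screw (contact force between any of the fingers, the arm and lock_screw above 0.5 N).
It fails at once if the key is rammed or forced against the screw with more than 100 N (contact force between key and lock_screw above 100 N).
It fails at once if the mallet is moved by more than 25 mm (distance of mallet from where it was at the start of the episode above 0.025 m).
It fails at once if the flyball is moved by more than 25 mm (distance of flyball from where it was at the start of the episode above 0.025 m).
It fails at once if the follower is moved by more than 25 mm (distance of follower from where it was at the start of the episode above 0.025 m).
It also fails if it takes over 67 s, if anything falls off the work surface, if the arm or the gripper's body presses on something with over 40 N, if the wrist force passes 120 N, or if a joint passes its speed limit or range.

## Working session

There is one attempt and no reset: what is moved stays moved. The work goes in short steps, Python scripts to look and compute and a tool call to move; the robot and the scene stay as the last step left them, time stands still between calls to the robot, and variables do not carry over. Pictures are saved under pics/ and viewed, at most 10 in all, crops included, and the job is handed in when it is done.

Besides the shell and the picture viewer there is one more tool, called after ">>>" as a command line: name --argument value ..., lists and objects as JSON in quotes. move_arm: Moves the arm, as the interface text tells. Its arguments: {"type":"object","properties":{"targets":{"type":"array","items":{"type":"array","items":{"type":"array","items":{"type":"number"}}}},"newtons":{"type":"number"}},"required":["targets"]}

```bash
ls; mkdir -p pics; python3 - <<'E'
from plant import r
import cv2,numpy as np
s=r.get_state();print({k:np.round(v,3) for k,v in s.items()})
for n in("scene","top"):
    im=r.snapshot(n);cv2.imwrite(f"pics/{n}0.png",im[:,:,::-1]);c=r.camera_info(n)
    print(n,{k:np.round(v,4).tolist() for k,v in c.items()})
E
```

```text
pics
{'clock': np.float64(0.0), 'q': array([ 1.208,  0.69 , -0.195,  1.566,  0.157,  0.902, -0.215]), 'qd': array([ 0.   , -0.001, -0.   , -0.002, -0.001,  0.   ,  0.002]), 'joint_torque': array([-0.0000e+00, -5.2757e+01, -1.2680e+00, -1.5343e+01, -5.3000e-02,
        6.0000e-03,  0.0000e+00]), 'tool_pos': array([ 0.241, -0.576,  0.238]), 'eef_rot': array([ 0.98 ,  0.197, -0.   , -0.001]), 'contact_force': array([ 0.34 ,  0.808, -0.019]), 'moment': array([ 0.012,  0.009, -0.004]), 'finger_force': np.float64(0.0), 'opening': np.float64(0.999)}
scene {'fx': 470.1736, 'fy': 470.1736, 'cx': 276.8491, 'cy': 210.6416, 'R': [[0.2882, 0.9575, 0.0066], [0.8119, -0.2407, -0.5318], [-0.5076, 0.1586, -0.8468]], 't': [-0.1704, -0.4369, 1.4202]}
top {'fx': 513.0412, 'fy': 513.0412, 'cx': 278.7552, 'cy': 203.8636, 'R': [[0.0194, -0.9997, 0.0164], [-0.9927, -0.0213, -0.1187], [0.119, -0.0139, -0.9928]], 't': [-0.015, 0.5908, 1.3164]}
```

View pics/scene0.png

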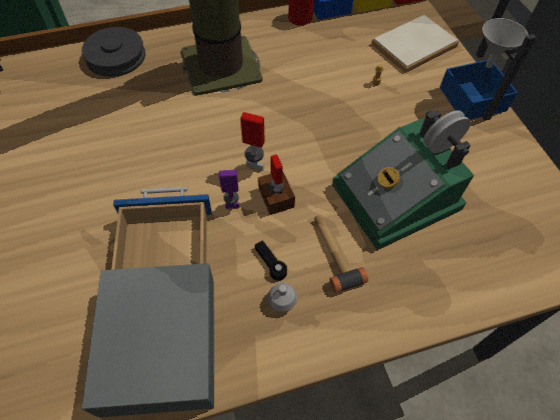

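View pics/top0.png

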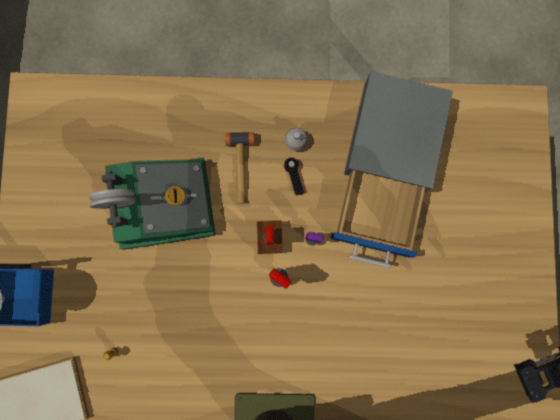

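The holder with the small red key is at top (268,237) and scene (277,190). The screw is at top (175,196) and scene (388,178). The drawer handle is at top (372,260) and scene (164,191). The larger red key and the purple key are decoys. I'll enlarge these details.

```bash
python3 - <<'E'
import cv2,numpy as np
t=cv2.imread('pics/top0.png');s=cv2.imread('pics/scene0.png')
def c(im,u,v,w,h,k): return cv2.resize(im[v:v+h,u:u+w],None,fx=k,fy=k,interpolation=cv2.INTER_CUBIC)
# each 400x300 -> 50x37.5 @8 / 
a=c(t,245,210,50,50,6);b=c(s,250,145,50,75,6)[:,:,:]
d=c(t,150,171,50,50,6);e=c(s,363,153,50,50,6)
m=np.zeros((600,600,3),np.uint8);m[:300,:300]=a;m[:300,300:]=d;m[300:,:300]=c(s,250,150,50,50,6)[:300];m[300:,300:]=e
f=np.zeros((600,200,3),np.uint8)
h1=c(t,330,225,100,50,2);h2=c(s,105,175,100,50,2);f[:100]=h1;f[100:200]=h2;f[200:500]=cv2.resize(s[185:260,250:300],(200,300),interpolation=cv2.INTER_CUBIC)
cv2.imwrite('pics/mos.png',np.hstack([m,f]))
E
```

```text
(no output)
```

View pics/mos.png

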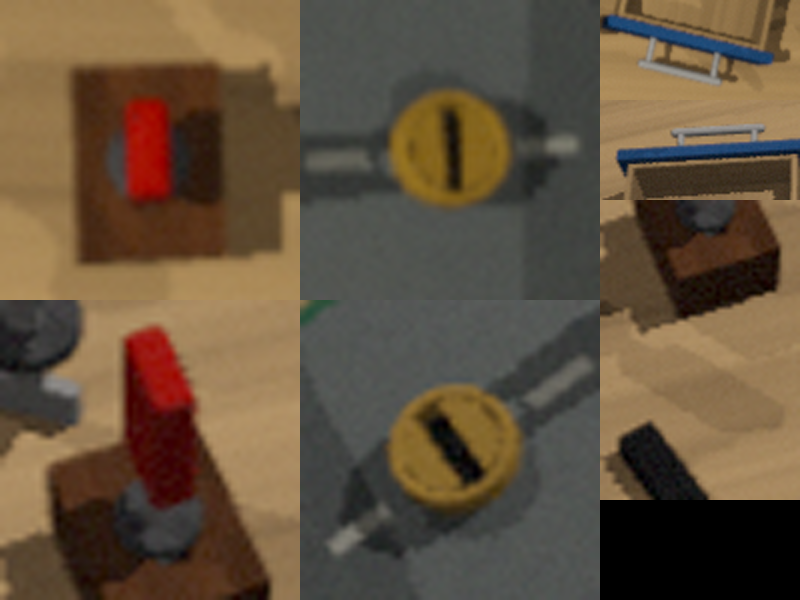

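The mosaic shows the key handle's wide side nearly along world x, the screw slot centres in both views, and the drawer bar ends. I'll triangulate these.

```bash
cat > h.py <<'E'
from plant import r
import numpy as np,cv2
from scipy.spatial.transform import Rotation as Ro
def ray(n,u,c=None):
    c=c or r.camera_info(n);R=np.array(c['R']);t=np.array(c['t'])
    d=R.T@np.array([(u[0]-c['cx'])/c['fx'],(u[1]-c['cy'])/c['fy'],1]);return -R.T@t,d/np.linalg.norm(d)
def tri(obs):
    A=0;b=0
    L=[ray(*o) if isinstance(o[0],str) else o for o in obs]
    for C,d in L:
        P=np.eye(3)-np.outer(d,d);A=A+P;b=b+P@C
    X=np.linalg.solve(A,b);return X,max(np.linalg.norm((np.eye(3)-np.outer(d,d))@(X-C)) for C,d in L)
def onz(n,u,z,c=None):
    C,d=ray(n,u,c);return C+d*(z-C[2])/d[2]
def proj(n,X,c=None):
    c=c or r.camera_info(n);x=np.array(c['R'])@X+np.array(c['t']);return np.array([c['cx']+c['fx']*x[0]/x[2],c['cy']+c['fy']*x[1]/x[2]])
E
python3 - <<'E'
from h import *
np.set_printoptions(precision=4,suppress=True)
T=lambda a,b:np.array([245+a/6,210+b/6]);S=lambda a,b:np.array([250+a/6,150+b/6])
def p(n,a,b): 
    X,e=tri([("top",a),("scene",b)]);print(n,X,round(e,4));return X
p('camtop',(0,0),(0,0)) if 0 else None
print('C',ray("top",(0,0))[0],ray("scene",(0,0))[0])
p('handle top ctr',T(147,149),S(160,70))
p('collar?',T(147,158),S(158,215))
T=lambda a,b:np.array([150+a/6,171+b/6]);S=lambda a,b:np.array([363+a/6,153+b/6])
s=p('screw',T(152,148),S(155,149))
p('slot hi',T(150,108),S(130,115)) ;p('slot lo',T(155,190),S(178,183))
p('markL in',T(67,159),S(225,103));p('markL out',T(8,160),S(290,63))
p('markR',T(277,144),S(33,247));
T=lambda a,b:np.array([330+a/2,225+b/2]);S=lambda a,b:np.array([105+a/2,175+b/2])
a=p('barL',T(41,66),S(163,27));b=p('barR',T(118,80),S(73,31));print((a+b)/2,b-a,np.linalg.norm(b-a))
# holder top corners, z=.045
H=lambda a,b:onz("top",(245+a/6,210+b/6),.045)
for q in((72,67),(220,65),(226,260),(78,262)):print('hold',H(*q))
E
```

```text
C [0.43   0.0159 1.3773] [ 1.1248 -0.1672  0.9714]
handle top ctr [0.5034 0.0221 0.1421] 0.0028
collar? [0.5047 0.0219 0.0507] 0.0024
screw [0.5978 0.2578 0.1135] 0.0032
slot hi [0.6059 0.2448 0.1509] 0.0047
slot lo [0.5887 0.2712 0.0737] 0.0117
markL in [0.5909 0.2895 0.1216] 0.0017
markL out [0.5889 0.3117 0.1353] 0.0033
markR [0.6053 0.2118 0.0779] 0.0033
barL [ 0.4531 -0.1864  0.0534] 0.0036
barR [ 0.4366 -0.2858  0.0631] 0.0012
[ 0.4449 -0.2361  0.0583] [-0.0165 -0.0994  0.0097] 0.10121756253838689
hold [0.5432 0.053  0.045 ]
hold [ 0.5454 -0.0112  0.045 ]
hold [ 0.4612 -0.0154  0.045 ]
hold [0.459  0.0483 0.045 ]
```

```bash
cat >> h.py <<'E'
np.set_printoptions(precision=4,suppress=True)
def frame(x,z):
    z=np.array(z,float);z/=np.linalg.norm(z);x=np.array(x,float);x-=z*(x@z);x/=np.linalg.norm(x)
    return np.c_[x,np.cross(z,x),z]
def delta(p,Rt,s=None):
    s=s or r.get_state();R=Ro.from_quat(s['eef_rot']).as_matrix()
    print('shift mm',R.T@(np.array(p)-s['tool_pos'])*1000,'rotvec deg',np.degrees(Ro.from_matrix(R.T@Rt).as_rotvec()))
E
python3 - <<'E'
from h import *
T=lambda a,b:np.array([150+a/6,171+b/6]);S=lambda a,b:np.array([363+a/6,153+b/6])
def p(n,a,b): 
    X,e=tri([("top",a),("scene",b)]);print(n,X,round(e,4));return X
a=p('slot hi',T(150,108),S(178,183)) ;b=p('slot lo',T(155,190),S(130,115));print((a+b)/2,a-b)
delta([.503,.021,.32],frame([-np.cos(.05),-np.sin(.05),0],[0,0,-1]))
print(r.camera_info('wrist'))
E
```

```text
slot hi [0.6146 0.2596 0.1134] 0.0034
slot lo [0.5803 0.2557 0.1132] 0.003
[0.5974 0.2576 0.1133] [0.0343 0.0039 0.0002]
shift mm [ 472.0928 -449.5347  -81.3319] rotvec deg [  -0.0305   -0.1273 -160.1266]
{'fx': 359.8636905278066, 'fy': 359.8636905278066, 'cx': 277.6869677199395, 'cy': 206.19567169326743, 'R': array([[ 0.3867, -0.9222, -0.002 ],
       [-0.8914, -0.3744,  0.2555],
       [-0.2364, -0.0971, -0.9668]]), 't': array([-0.6232, -0.0352,  0.3891])}
```

>>> move_arm --targets '[[[1,10,-10,-40,0,0,-6],[1,50,-45,-80,0,0,-16],[1,105,-100,-80,0,0,-26],[1,160,-150,-80,0,0,-37],[1,210,-200,-80,0,0,-47],[1,265,-250,-80,0,0,-58],[1,315,-300,-80,0,0,-68],[1,370,-350,-80,0,0,-79],[1,420,-400,-80,0,0,-89],[1,455,-435,-80,0,0,-100]]]'

```text
clock: 1.35
tool_pos: [0.468, -0.0582, 0.3186]
eef_rot: [0.479, 0.878, -0.0, 0.0]
contact_force: [0.7, -0.8, -0.6]
opening: 1.004
finger_force: 0.0
```

```bash
python3 - <<'E'
from h import *
s=r.get_state();print(s['clock'],s['q'],s['tool_pos'])
delta([.503,.021,.32],frame([-np.cos(.05),-np.sin(.05),0],[0,0,-1]))
E
```

```text
1.35 [ 0.5295  0.456  -0.7546  1.8813  0.3798  0.9525  0.1733] [ 0.468  -0.0582  0.3186]
shift mm [47.6601 72.324  -1.4161] rotvec deg [ -0.0307   0.0109 -60.0709]
```

>>> move_arm --targets '[[[1,15,25,0,0,0,-10],[1,30,50,0,0,0,-20],[1,42,66,0,0,0,-30],[1,48,72,0,0,0,-40],[1,48,72,0,0,0,-50],[1,48,72,0,0,0,-60],[1,48,72,0,0,0,-60]]]'

```text
clock: 2.22
tool_pos: [0.5024, 0.0191, 0.3182]
eef_rot: [-0.021, 1.0, 0.0, -0.001]
contact_force: [-0.3, -0.4, 0.2]
opening: 1.001
finger_force: 0.0
```

```bash
python3 - <<'E'
from h import *
s=r.get_state();print(s['clock'],s['q'],s['tool_pos'],s['qd'])
c=r.camera_info('wrist');im=r.snapshot('wrist');cv2.imwrite('pics/w1.png',im[:,:,::-1]);print(proj('wrist',np.array([.503,.021,.142]),c))
E
```

```text
2.225 [ 0.4957  0.5867 -1.0313  1.7934  0.5638  1.092   0.8764] [0.5024 0.0191 0.3182] [-0.0091 -0.0119  0.0212 -0.0018 -0.0123 -0.0083 -0.0506]
[278.605  186.1267]
```

View pics/w1.png

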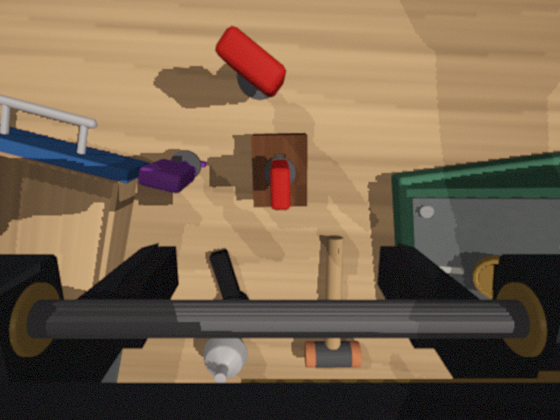

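The wrist view shows the small red handle at x 271–291, y 160–209, in the dark holder. It is close to the predicted (279,186). The larger decoy is at (250,62) and the screw is partly visible at (490,277). I'll refine the handle position by colour.

```bash
python3 - <<'E'
from h import *
im=cv2.imread('pics/w1.png').astype(int);b,g,R_=im[...,0],im[...,1],im[...,2]
c=r.camera_info('wrist');print('C',ray('wrist',(0,0),c)[0])
m=((R_>120)&(g<60)&(b<60)).astype(np.uint8);m[:130]=0;m[:,:255]=0;m[:,305:]=0;m[230:]=0
ys,xs=np.nonzero(m);print(xs.min(),xs.max(),ys.min(),ys.max())
m[ :, :]=m
print(cv2.minAreaRect(np.c_[xs,ys].astype(np.float32)))
for y in range(155,214,4):
    q=np.nonzero((R_[y,255:305]>70)&(g[y,255:305]<50))[0]+255;print(y,q.min() if len(q) else 0,q.max() if len(q) else 0,im[y,281])
for x,y in[(.503+dx,.022+dy) for dx in(-.02,.02) for dy in(-.009,.009)]:print(proj('wrist',np.array([x,y,.146]),c),proj('wrist',np.array([x,y,.08]),c))
print(proj('top',np.array([.503,.022,.146])))
E
```

```text
C [0.4371 0.0173 0.4644]
271 290 166 209
((280.5, 187.5), (43.0, 19.0), 90.0)
155 0 0 [68 72 79]
159 0 0 [51 53 98]
163 271 287 [ 17  20 105]
167 271 288 [ 10  17 121]
171 270 288 [ 23  32 186]
175 270 289 [ 34  41 191]
179 270 289 [ 40  44 193]
183 270 289 [ 41  42 192]
187 270 289 [ 35  41 192]
191 270 289 [ 32  35 191]
195 270 301 [ 36  42 193]
199 271 300 [ 36  45 193]
203 271 300 [ 26  37 190]
207 273 287 [ 27  35 186]
211 0 0 [113 156 187]
[270.5554 164.4515] [271.7031 155.5985]
[290.8069 165.2579] [288.5839 156.2752]
[269.0282 207.929 ] [270.3939 192.2538]
[288.6549 208.6847] [286.8383 192.8948]
[268.4193 234.5452]
```

```bash
python3 - <<'E'
from h import *
print(tri([("top",(315,238)),("scene",(229,175))]),tri([("top",(281,279)),("scene",(253,119))]))
w=r.camera_info('wrist')
print(tri([("top",(315,238)),ray('wrist',(165,177),w)]),tri([("top",(281,279)),ray('wrist',(250,62),w)]))
delta([.505,.022,.098],frame([-np.cos(.055),-np.sin(.055),0],[0,0,-1]))
E
```

```text
(array([ 0.4988, -0.0879,  0.1286]), np.float64(0.0036967675773981502)) (array([ 0.4001, -0.0049,  0.1811]), np.float64(0.004693090670993192))
(array([ 0.5008, -0.0908,  0.119 ]), np.float64(0.0027836138204594477)) (array([ 0.3969, -0.0095,  0.1262]), np.float64(0.001229162752025359))
shift mm [ -2.8868   2.6948 220.3516] rotvec deg [ 0.0114 -0.0462 -0.8697]
```

>>> move_arm --targets '[[[0.7,-3,3,30,0,0,-1],[0.7,-3,3,70,0,0,-1],[0.7,-3,3,110,0,0,-1],[0.7,-3,3,150,0,0,-1],[0.7,-3,3,185,0,0,-1],[0.7,-3,3,210,0,0,-1],[0.7,-3,3,220,0,0,-1],[0.7,-3,3,220,0,0,-1],[0.7,-3,3,220,0,0,-1]]]'

```text
clock: 3.4
tool_pos: [0.5062, 0.0227, 0.0996]
eef_rot: [-0.03, 1.0, 0.0, 0.001]
contact_force: [0.4, -0.4, -0.7]
opening: 0.697
finger_force: 0.0
```

>>> move_arm --targets '[[[0,0,0,0,0,0,0],[0,0,0,0,0,0,0],[0,0,0,0,0,0,0],[0,0,0,0,0,0,0],[0,0,0,0,0,0,0]]]' --newtons 40

```text
clock: 4.03
tool_pos: [0.5054, 0.0221, 0.0986]
eef_rot: [-0.03, 1.0, -0.0, -0.0]
contact_force: [0.7, -0.4, -1.0]
opening: 0.197
finger_force: 40.0
```

>>> move_arm --targets '[[[0,0,0,-10,0,0,0],[0,0,0,-30,0,0,0],[0,0,0,-60,0,0,0],[0,0,0,-100,0,0,0],[0,0,0,-140,0,0,0],[0,0,0,-180,0,0,0],[0,0,0,-200,0,0,0],[0,0,0,-200,0,0,0]]]'

```text
clock: 5.03
tool_pos: [0.5059, 0.023, 0.3002]
eef_rot: [-0.03, 1.0, 0.0, 0.001]
contact_force: [-0.2, 0.4, -2.1]
opening: 0.195
finger_force: 40.0
```

```bash
python3 - <<'E'
from h import *
s=r.get_state();print(s['clock'],s['q'],s['tool_pos'],Ro.from_quat(s['eef_rot']).as_matrix())
ims={}
for n in("scene","top","wrist"):
    ims[n]=r.snapshot(n)[:,:,::-1];cv2.imwrite(f'pics/g_{n}.png',ims[n])
R=Ro.from_quat(s['eef_rot']).as_matrix();tip=s['tool_pos']+R@np.array([0,0,.094])
out=[]
for n in("scene","top"):
    u=proj(n,tip);v=proj(n,s['tool_pos']);print(n,u,v);a,b=(u+v).astype(int)//2
    a0,b0=a-33,b-37
    print('off',a0,b0);out.append(cv2.resize(ims[n][b0:b0+75,a0:a0+66],(396,450),interpolation=cv2.INTER_CUBIC))
cv2.imwrite('pics/g1.png',np.hstack(out))
E
```

```text
5.025 [ 0.4726  0.608  -1.0104  1.8151  0.5919  1.0526  0.8663] [0.5059 0.023  0.3002] [[-0.9981 -0.0608  0.003 ]
 [-0.0608  0.9982  0.0004]
 [-0.003   0.0002 -1.    ]]
scene [276.298  143.7897] [276.5098 112.1067]
off 243 90
top [267.9153 231.5814] [267.7243 228.8033]
off 234 193
```

View pics/g1.png

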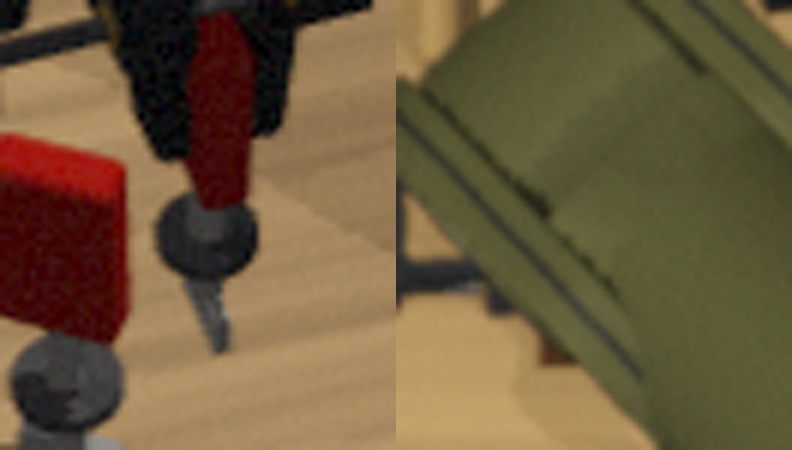

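The key is held: the scene crop shows the handle between the fingers, the collar at (208,235) and the blade's near corner at (218,350). The top view is blocked by the arm. I'll check the key's offset in the hand with the wrist view, overlaying a model outline.

```bash
cat >> h.py <<'E'
def keypts():
    L=[]
    for z0,z1,a,b in((0,16,17,3),(75,141,20,9)):
        for z in(z0,z1): L.append([[sx*a,sy*b,z] for sx,sy in((1,1),(1,-1),(-1,-1),(-1,1))])
    for z in(40,46): L.append([[18*np.cos(t),18*np.sin(t),z] for t in np.linspace(0,6.28,24)])
    return [np.array(l)/1000. for l in L]
def overlay(im,n,T,Rk,c,k,off):
    for l in keypts():
        p=np.array([(proj(n,T+Rk@q,c)-off+.5)*k-.5 for q in l]);cv2.polylines(im,[np.round(p).astype(int)],True,(0,255,0),1)
E
python3 - <<'E'
from h import *
s=r.get_state();R=Ro.from_quat(s['eef_rot']).as_matrix()
# key frame: z=-tool z, x = -tool x -> y = tool y
Rk=R@np.diag([-1,1,-1]);tip=s['tool_pos']+R@np.array([0,0,.094])
w=r.camera_info('wrist')
print(proj('wrist',tip,w),proj('wrist',s['tool_pos'],w))
im=cv2.imread('pics/g_wrist.png')
u=proj('wrist',tip+.04*R[:,2]*-1,w).astype(int);o=np.array([u[0]-50,u[1]-70]);o[1]=min(o[1],420-150)
A=cv2.resize(im[o[1]:o[1]+150,o[0]:o[0]+100],(400,600),interpolation=cv2.INTER_CUBIC);B=A.copy()
overlay(B,'wrist',tip,Rk,w,4,o);print(o)
sc=cv2.imread('pics/g_scene.png');C=cv2.resize(sc[90:190,243:310],(402,600),interpolation=cv2.INTER_CUBIC);overlay(C,'scene',tip,Rk,None,6,np.array([243,90]))
cv2.imwrite('pics/g2.png',np.hstack([A[:,:380],B[:,80:320] if 0 else B[:,:]])[:,:780])
cv2.imwrite('pics/g3.png',C)
E
```

```text
[276.4127 208.8464] [275.7625 265.1986]
[226 156]
```

View pics/g2.png

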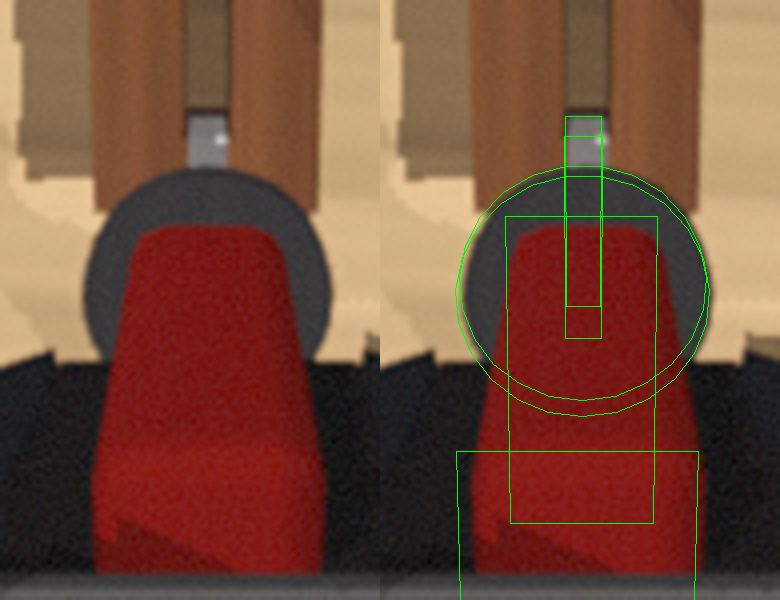

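The wrist view shows the collar centred at crop (207,295) and the blade end at (208,110). The key is straight in the hand, with an offset of at most 1 mm. Next I'll go to a tilted pose above the screw.

```bash
cat >> h.py <<'E'
def tgt(s,yaw,h,turn=0,tip=(.001,.0007,.094),slope=30):
    "TCP pose for the blade tip h m above mouth s, slot yaw in deg"
    y=np.radians(yaw);a=np.radians(slope);n=np.array([np.sin(y)*np.sin(a),-np.cos(y)*np.sin(a),np.cos(a)])
    F=frame([-np.cos(y),-np.sin(y),0],-n)@Ro.from_euler('z',turn,degrees=True).as_matrix()
    return np.array(s)+h*n-F@np.array(tip),F
E
python3 - <<'E'
from h import *
p,F=tgt([.5975,.2577,.1135],7.5,.06);print(p,F);delta(p,F)
E
```

```text
[0.6086 0.1809 0.2465] [[-0.9914 -0.113  -0.0653]
 [-0.1305  0.8586  0.4957]
 [-0.      0.5    -0.866 ]]
shift mm [-113.5522  152.2442   50.8543] rotvec deg [-30.0165   0.9306  -3.9501]
```

>>> move_arm --targets '[[[0,-10,15,0,-3,0,0],[0,-30,40,0,-8,0,-1],[0,-50,70,5,-14,0,-2],[0,-75,100,15,-20,1,-3],[0,-95,130,30,-25,1,-3],[0,-108,146,44,-29,1,-4],[0,-114,152,51,-30,1,-4],[0,-114,152,51,-30,1,-4],[0,-114,152,51,-30,1,-4]]]'

```text
clock: 6.3
tool_pos: [0.6099, 0.1813, 0.2486]
eef_rot: [-0.064, 0.964, 0.258, -0.016]
contact_force: [-0.7, 1.0, -2.3]
opening: 0.205
finger_force: 40.0
```

```bash
python3 - <<'E'
from h import *
s=r.get_state();print(s['clock'],s['q'],s['tool_pos'],s['contact_force'])
delta(*tgt([.5975,.2577,.1135],7.5,.06))
w=r.camera_info('wrist');im=r.snapshot('wrist')[:,:,::-1].copy();cv2.imwrite('pics/s_wrist.png',im)
np.savez('s_w.npz',**{k:w[k] for k in w},pos=s['tool_pos'],quat=s['eef_rot'])
k=4;o=np.array([200,110]);A=cv2.resize(im[o[1]:o[1]+150,o[0]:o[0]+190],None,fx=k,fy=k,interpolation=cv2.INTER_CUBIC)
n=tgt([0,0,0],7.5,1,tip=(0,0,0))[0];F=tgt([0,0,0],7.5,0)[1];S=np.array([.5975,.2577,.1135])
def pl(P,col): cv2.polylines(A,[np.array([np.round((proj('wrist',S+F@np.array(q)/1000,w)-o+.5)*k-.5) for q in P]).astype(int)],True,col,1)
pl([[24*np.cos(t),24*np.sin(t),0] for t in np.linspace(0,6.28,40)],(0,255,0))
pl([[19,5,0],[19,-5,0],[-19,-5,0],[-19,5,0]],(0,255,0))
pl([[0,-85,15],[0,85,15]],(255,255,0))
cv2.imwrite('pics/s1.png',A)
E
```

```text
6.3 [ 0.4393  0.9752 -1.1584  1.5551  0.4536  0.925   1.0552] [0.6099 0.1813 0.2486] [-0.6948  1.011  -2.3076]
shift mm [ 1.3665 -1.2996  1.6945] rotvec deg [-0.0164  0.0716  0.1296]
```

View pics/s1.png

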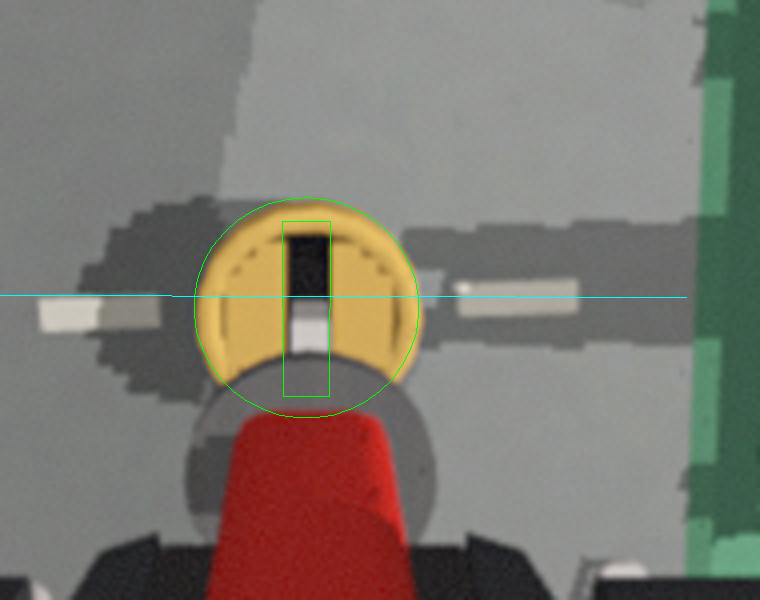

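The wrist picture shows the screw head at about crop (309,312), the slot at columns 286–330 starting at row 235, and the blade tip at (309,335) lined up with the slot. The white marks are at (100,314) and (517,297), so they run about 2° off my assumed yaw. The screw sits about 2 mm further from the base than assumed. I'll measure this numerically.

```bash
python3 - <<'E'
from h import *
from scipy.optimize import least_squares
im=cv2.imread('pics/s_wrist.png').astype(int);g=im.sum(2)/3.
d=np.load('s_w.npz');w={k:(d[k] if d[k].ndim else float(d[k])) for k in('fx','fy','cx','cy','R','t')}
E=[]
for v in range(171,183):
    row=g[v,262:292];x=np.arange(262,292);f=np.interp(np.arange(262,291.9,.1),x,row);xx=np.arange(262,291.9,.1)
    q=xx[f<90];E.append((v,q.min(),q.max()))
E=np.array(E);print(E[:, 1:].T.round(1));print('slope L,R deg',[np.degrees(np.arctan(np.polyfit(E[:,0],E[:,i],1)[0])) for i in(1,2)])
col=g[150:185,277].round();print('col277 from 150',col)
# brass mask -> outer circle pts above collar
hsv=cv2.cvtColor(im.astype(np.uint8),cv2.COLOR_BGR2HSV);m=cv2.inRange(hsv,(12,90,100),(30,255,255));m=cv2.morphologyEx(m,cv2.MORPH_OPEN,np.ones((3,3)))
P=[]
for v in range(164,200):
    q=np.nonzero(m[v,230:330])[0]+230
    if len(q):P+= [(q[0]-.5,v),(q[-1]+.5,v)]
P=np.array(P,float)
f=lambda a:np.hypot(P[:,0]-a[0],P[:,1]-a[1])-a[2]
s=least_squares(f,[277,187,28],loss='soft_l1');print('circle px',s.x,np.abs(s.fun).mean(), 'pred ctr',proj('wrist',np.array([.5975,.2577,.1135]),w))
# marks
for a,b,c,e in((208,180,242,196),(310,176,346,192)):
    sub=g[b:e,a:c];mm=sub>(np.median(sub)+25);ys,xs=np.nonzero(mm);print('mark',xs.mean()+a,ys.mean()+b,xs.min()+a,xs.max()+a,mm.sum())
E
```

```text
[[271.3 271.4 271.4 271.4 271.4 271.4 271.4 271.4 271.4 271.4 271.4 271.4]
 [282.2 282.  282.  282.1 282.1 282.  282.1 282.  282.  282.  282.  282.1]]
slope L,R deg [np.float64(0.22036729612329994), np.float64(-0.3605980469897809)]
col277 from 150 [149. 148. 146. 148. 146. 147. 148. 147. 147. 141. 121. 122. 147. 170.
 169. 164. 157. 132.  81.  30.  18.  29.  23.  22.  24.  30.  31.  35.
  27.  21.  27.  32.  31.  35.  64.]
circle px [276.7085 188.2514  28.4636] 0.2719890362280253 pred ctr [276.1093 187.0513]
mark 216.97761194029852 187.88805970149252 209 225 134
mark 328.77292576419217 183.97816593886463 314 343 229
```

```bash
python3 - <<'E'
from h import *
F0=tgt([0,0,0],7.5,0)[1];S=np.array([.5975,.2577,.1135])+F0@np.array([-.0013,.00045,0]);print(S)
for h in(.005,-.007):delta(*tgt(S,9.6,h,turn=2.1))
E
```

```text
[0.5987 0.2583 0.1137]
shift mm [-1.6158 -0.8354 56.9271] rotvec deg [-0.0104  1.1425  0.422 ]
shift mm [-1.3765 -0.8324 68.9248] rotvec deg [-0.0104  1.1425  0.422 ]
```

>>> move_arm --targets '[[[0,-1,-1,15,0,0.6,0.2],[0,-1.6,-0.8,30,0,1.1,0.4],[0,-1.6,-0.8,43,0,1.1,0.4],[0,-1.6,-0.8,50,0,1.1,0.4],[0,-1.6,-0.8,52,0,1.1,0.4],[0,-1.6,-0.8,52,0,1.1,0.4],[0,-1.6,-0.8,52,0,1.1,0.4]]]'

```text
clock: 7.22
tool_pos: [0.6087, 0.2063, 0.2027]
eef_rot: [-0.063, 0.964, 0.258, -0.026]
contact_force: [0.0, -0.4, -1.5]
opening: 0.201
finger_force: 40.0
```

```bash
python3 - <<'E'
from h import *
S=np.array([.5987,.2583,.1137])
s=r.get_state();print(s['clock'],s['q'],s['contact_force'],s['moment'])
delta(*tgt(S,9.6,.010,turn=2.1));delta(*tgt(S,9.6,-.007,turn=2.1))
w=r.camera_info('wrist');im=r.snapshot('wrist')[:,:,::-1].copy();cv2.imwrite('pics/t_wrist.png',im)
k=4;o=np.array([200,130]);A=cv2.resize(im[o[1]:o[1]+120,o[0]:o[0]+150],None,fx=k,fy=k,interpolation=cv2.INTER_CUBIC)
F=tgt(S,9.6,0,turn=2.1)[1]
def pl(P,col): cv2.polylines(A,[np.array([np.round((proj('wrist',S+F@np.array(q)/1000,w)-o+.5)*k-.5) for q in P]).astype(int)],True,col,1)
pl([[24*np.cos(t),24*np.sin(t),0] for t in np.linspace(0,6.28,40)],(0,255,0))
pl([[19,5,0],[19,-5,0],[-19,-5,0],[-19,5,0]],(0,255,0))
cv2.imwrite('pics/t1.png',A)
E
```

```text
7.225 [ 0.3805  1.0293 -1.1115  1.5738  0.4893  0.8572  1.0225] [ 0.0129 -0.3847 -1.4649] [-0.6266 -0.2695 -0.0195]
shift mm [ 0.2482  0.643  -0.4608] rotvec deg [ 0.0302  0.0345 -0.0474]
shift mm [ 0.2584  0.634  16.5392] rotvec deg [ 0.0302  0.0345 -0.0474]
```

View pics/t1.png

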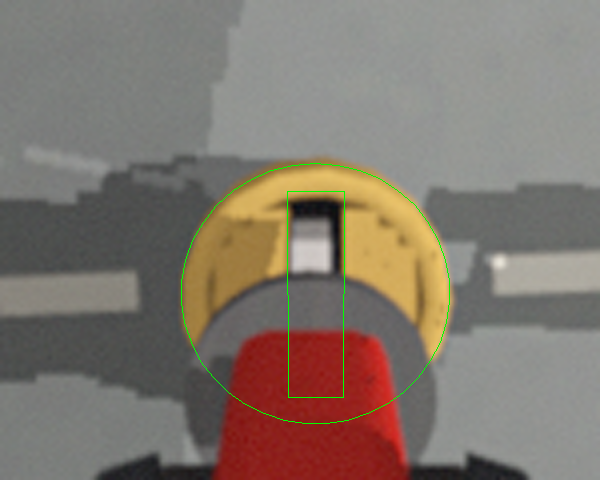

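The wrist view shows the slot spanning crop columns 290–342 and the blade 290–330, so it needs about +1 mm in tool y. The slot end is at row 200 and the blade edge near row 218. I'll check the fit along the slot numerically.

```bash
python3 - <<'E'
from h import *
g=cv2.imread('pics/t_wrist.png').astype(int).sum(2)/3.
print(g[174:202,275:281].mean(1).round().astype(int))
print(g[193,266:292].round().astype(int))
s=r.get_state();w=r.camera_info('wrist');R=Ro.from_quat(s['eef_rot']).as_matrix();t=s['tool_pos']
for x in(17,18,19):print(x,[proj('wrist',t+R@np.array([x,.7,z])/1000,w).round(2) for z in(94,78,104)])
S=np.array([.5987,.2583,.1137]);F=tgt(S,9.6,0,turn=2.1)[1]
for x in(15,17,19):print('slot',x,proj('wrist',S+F@np.array([x,0,0])/1000,w).round(2))
g=cv2.imread('pics/g_wrist.png').astype(int).sum(2)/3.;print('g2',g[178:200,275:281].mean(1).round().astype(int))
E
```

```text
[171 168 163 158 140  86  32  22  23  29  62 108 133 134 135 152 182 200
 201 200 201 201 192 156  90  74  95 104]
[114 117 136 154 158 134 133 185 199 201 199 200 198 200 202 199 148  66
  21  86 148 161 160 158 157 148]
17 [array([277.58, 184.76]), array([277.58, 189.76]), array([277.57, 181.95])]
18 [array([277.58, 183.31]), array([277.58, 188.21]), array([277.57, 180.56])]
19 [array([277.58, 181.86]), array([277.58, 186.67]), array([277.57, 179.16])]
slot 15 [278.44 183.07]
slot 17 [278.44 180.27]
slot 19 [278.44 177.46]
g2 [ 84  86  88  88  76  48  57  94 115 117 115 120 131 136 127 125 125 125
 121  97  61  51]
```

>>> move_arm --targets '[[[0,0,0.6,2,0,0,0],[0,0,0.6,5,0,0,0],[0,0,0.6,8,0,0,0],[0,0,0.6,10,0,0,0],[0,0,0.6,11.5,0,0,0],[0,0,0.6,12.5,0,0,0],[0,0,0.6,12.5,0,0,0]]]'

```text
clock: 8.15
tool_pos: [0.6072, 0.2131, 0.1917]
eef_rot: [-0.063, 0.964, 0.258, -0.027]
contact_force: [0.1, -0.2, -1.8]
opening: 0.201
finger_force: 40.0
```

>>> move_arm --targets '[[[0,0,0,1.5,0,0,0],[0,0,0,3,0,0,0],[0,0,0,4.5,0,0,0],[0,0,0,4.5,0,0,0]]]'

```text
clock: 8.65
tool_pos: [0.6076, 0.2142, 0.1902]
eef_rot: [-0.062, 0.964, 0.257, -0.026]
contact_force: [-2.4, -10.5, 13.7]
opening: 0.198
finger_force: 40.0
```

```bash
python3 - <<'E'
from h import *
S=np.array([.5987,.2583,.1137])
s=r.get_state();print(s['clock'],s['q'],s['contact_force'],s['moment'])
delta(*tgt(S,9.6,-.007,turn=2.1,tip=(.0012,.0007,.094)))
E
```

```text
8.65 [ 0.3636  1.0409 -1.0973  1.585   0.503   0.8284  1.0088] [ -2.3885 -10.4917  13.7175] [-0.9634  0.8966  0.6615]
shift mm [ 0.2416 -0.095   1.7712] rotvec deg [-0.0241  0.0855 -0.0731]
```

>>> move_arm --targets '[[[0,0,0,-1.5,0,0,0],[0,0,1,-2.5,0,0,0],[0,0,2.5,-2.5,0,0,0],[0,0,4,-2.5,0,0,0],[0,0,4,-2.5,0,0,0]]]'

```text
clock: 9.28
tool_pos: [0.6074, 0.2152, 0.191]
eef_rot: [-0.062, 0.964, 0.256, -0.026]
contact_force: [0.3, -8.0, 2.4]
opening: 0.198
finger_force: 40.0
```

```bash
python3 - <<'E'
from h import *
S=np.array([.5987,.2583,.1137])
s=r.get_state();R=Ro.from_quat(s['eef_rot']).as_matrix();print('F tool',R.T@s['contact_force'],'M tool',R.T@s['moment'])
delta(*tgt(S,9.6,-.007,turn=2.1,tip=(.0012,.0007,.094)))
E
```

```text
F tool [ 0.8491 -5.749  -6.0711] M tool [ 1.9429  0.2077 -0.0187]
shift mm [ 0.1207 -1.2998  1.9157] rotvec deg [-0.2163  0.0045 -0.1142]
```

Lateral motion was blocked after about 1.2 mm, so the blade is in the slot, near its bottom. I'll recentre it, back off slightly and start turning.

>>> move_arm --targets '[[[0,0,-4,-1.5,0,0,0],[0,0,-4,-1.5,0,0,0],[0,0,-4,-1.5,0,0,5],[0,0,-4,-1.5,0,0,11],[0,0,-4,-1.5,0,0,17],[0,0,-4,-1.5,0,0,24],[0,0,-4,-1.5,0,0,31],[0,0,-4,-1.5,0,0,38],[0,0,-4,-1.5,0,0,45],[0,0,-4,-1.5,0,0,45]]]'

```text
clock: 10.52
tool_pos: [0.6067, 0.2137, 0.1909]
eef_rot: [0.31, 0.915, 0.228, -0.123]
contact_force: [-0.2, -0.4, -2.1]
opening: 0.198
finger_force: 40.0
```

```bash
python3 - <<'E'
from h import *
S=np.array([.5987,.2583,.1137])
s=r.get_state();R=Ro.from_quat(s['eef_rot']).as_matrix();print(s['q'],'F tool',R.T@s['contact_force'],'M tool',R.T@s['moment'])
delta(*tgt(S,9.6,-.005,turn=47.1,tip=(.000,.0000,.094)))
w=r.camera_info('wrist');im=r.snapshot('wrist');cv2.imwrite('pics/u_wrist.png',im[:,:,::-1])
E
```

```text
[ 0.2918  0.9588 -0.8954  1.5885  0.2545  0.7606  0.4365] F tool [-0.8548 -1.1059  1.6127] M tool [ 0.6491 -0.7999 -0.0488]
shift mm [0.7986 0.1142 0.5244] rotvec deg [-0.0562 -0.0483  0.0666]
```

```bash
python3 - <<'E'
import cv2
im=cv2.imread('pics/u_wrist.png');cv2.imwrite('pics/u1.png',cv2.resize(im[120:260,190:370],None,fx=4,fy=4,interpolation=cv2.INTER_CUBIC))
E
```

```text
(no output)
```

View pics/u1.png

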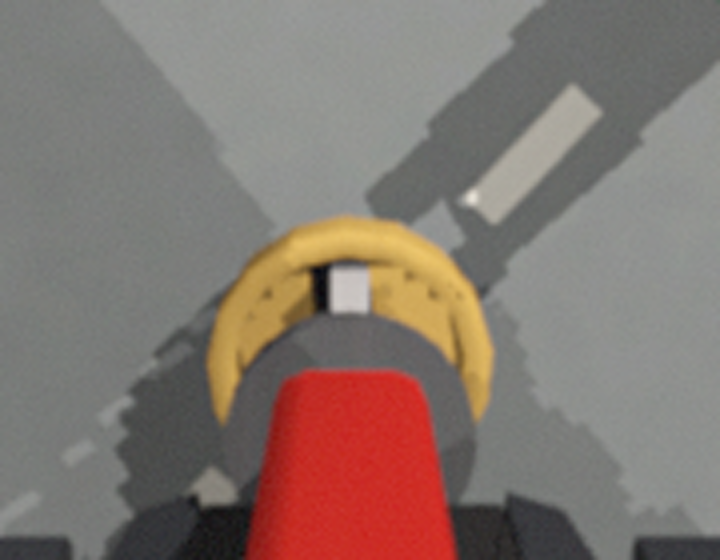

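The screw has turned with the key: the slot is near vertical in the hand view, with the blade seated at (348,290). I'll turn on to the stop.

>>> move_arm --targets '[[[0,0,0,0,0,0,7],[0,0,0,0,0,0,14],[0,0,0,0,0,0,21],[0,0,0,0,0,0,28],[0,0,0,0,0,0,34],[0,0,0,0,0,0,39],[0,0,0,0,0,0,43],[0,0,0,0,0,0,46],[0,0,0,0,0,0,46]]]'

```text
clock: 11.7
tool_pos: [0.6066, 0.2134, 0.1908]
eef_rot: [0.643, 0.721, 0.161, -0.203]
contact_force: [-1.3, -0.7, -5.0]
opening: 0.201
finger_force: 40.0
```

```bash
python3 - <<'E'
from h import *
S=np.array([.5987,.2583,.1137])
s=r.get_state();R=Ro.from_quat(s['eef_rot']).as_matrix();print(s['q'],'F tool',R.T@s['contact_force'],'M tool',R.T@s['moment'])
delta(*tgt(S,9.6,-.005,turn=93.1,tip=(.000,.0000,.094)))
E
```

```text
[ 0.1989  0.8931 -0.6808  1.5938 -0.0139  0.73   -0.1334] F tool [-2.9756 -1.2465  4.1265] M tool [ 0.1984 -1.2126 -0.1395]
shift mm [ 0.8663 -0.319   0.5735] rotvec deg [-0.1005 -0.0136  0.0292]
```

>>> move_arm --targets '[[[0,0,0,0,0,0,1.5],[0,0,0,0,0,0,3],[0,0,0,0,0,0,3],[0,0,0,0,0,0,3]]]'

```text
clock: 12.2
tool_pos: [0.6066, 0.2134, 0.191]
eef_rot: [0.662, 0.704, 0.156, -0.207]
contact_force: [-2.4, 0.2, -6.5]
opening: 0.201
finger_force: 40.0
```

```bash
python3 - <<'E'
from h import *
s=r.get_state();R=Ro.from_quat(s['eef_rot']).as_matrix();print('F tool',R.T@s['contact_force'],'M tool',R.T@s['moment'])
delta(*tgt([.5987,.2583,.1137],9.6,-.005,turn=96.1,tip=(.000,.0000,.094)))
im=r.snapshot('wrist')[:,:,::-1]
cv2.imwrite('pics/v1.png',cv2.resize(im[70:280,150:420],None,fx=2.8,fy=2.8,interpolation=cv2.INTER_CUBIC));cv2.imwrite('pics/v_w.png',im)
g=cv2.cvtColor(im.copy(),cv2.COLOR_BGR2GRAY);print(g[192,262:300],g[196,262:300])
E
```

```text
F tool [-2.9729 -2.0492  5.9088] M tool [ 0.3049 -1.3515 -0.1511]
shift mm [ 0.7904 -0.4248  0.7879] rotvec deg [-0.0927 -0.0145 -0.0262]
[142 144 142 145 128  85  35  16  16  25  90 152 166 163 161 166 164 166
 163 166 152 145 144 142 143 143 144 141 144 144 144 146 146 141 132 118
 123 133] [141 142 143 145 143 121  68  27  14  27  92 154 169 166 166 167 166 165
 165 161 136 138 144 142 143 141 142 143 142 141 141 141 144 143 143 147
 146 143]
```

>>> move_arm --targets '[[[0,0,0,0,0,0,1],[0,0,0,0,0,0,2],[0,0,0,0,0,0,2]]]'

```text
clock: 12.62
tool_pos: [0.6067, 0.2134, 0.1911]
eef_rot: [0.674, 0.692, 0.152, -0.21]
contact_force: [-3.5, 0.3, -7.0]
opening: 0.197
finger_force: 40.0
```

```bash
python3 - <<'E'
from h import *
s=r.get_state();R=Ro.from_quat(s['eef_rot']).as_matrix();print('F tool',R.T@s['contact_force'],'M tool',R.T@s['moment'])
delta(*tgt([.5987,.2583,.1137],9.6,-.005,turn=98.1,tip=(.000,.0000,.094)))
E
```

```text
F tool [-3.1811 -2.9835  6.4609] M tool [ 0.5822 -1.4512 -0.2424]
shift mm [ 0.6991 -0.4852  0.8377] rotvec deg [-0.0843 -0.0058 -0.031 ]
```

The moment is rising, 0.15 to 0.24 N m, at a key angle that matches the stop. I'll unload and withdraw.

>>> move_arm --targets '[[[0,0,0,0,0,0,-3],[0,0,0,0,0,0,-6],[0,0,0,-2,0,0,-6.5],[0,0,0,-5,0,0,-6.5],[0,0,0,-10,0,0,-6.5],[0,0,0,-20,0,0,-6.5],[0,0,0,-40,0,0,-6.5],[0,0,0,-70,0,0,-6.5],[0,0,0,-90,0,0,-6.5],[0,0,0,-90,0,0,-6.5]]]'

```text
clock: 13.88
tool_pos: [0.6168, 0.168, 0.2712]
eef_rot: [0.635, 0.728, 0.166, -0.198]
contact_force: [0.2, -0.0, -2.5]
opening: 0.2
finger_force: 40.0
```

```bash
python3 - <<'E'
from h import *
s=r.get_state();R=Ro.from_quat(s['eef_rot']).as_matrix();print(s['clock'],s['q'],s['contact_force'],R)
w=r.camera_info('wrist');im=r.snapshot('wrist')[:,:,::-1].copy()
B=r.snapshot('top')[:,:,::-1].copy();C=r.snapshot('scene')[:,:,::-1].copy()
for n,i in(('w',im),('t',B),('s',C)):cv2.imwrite(f'pics/x_{n}.png',i)
A=cv2.resize(im[90:240,180:380],(400,300),interpolation=cv2.INTER_CUBIC)
z=lambda i,u,v,W,H:cv2.resize(i[v:v+H,u:u+W],(400,300),interpolation=cv2.INTER_CUBIC)
cv2.imwrite('pics/x1.png',np.vstack([np.hstack([A,z(B,320,160,120,90)]),np.hstack([z(C,348,148,80,60),z(C,95,170,160,120)])]))
E
```

```text
13.875 [ 0.2849  0.8048 -0.7188  1.5049 -0.0333  0.9212 -0.0905] [ 0.194  -0.0068 -2.4796] [[-0.116   0.9902 -0.0778]
 [ 0.8584  0.1394  0.4937]
 [ 0.4997 -0.0095 -0.8662]]
```

View pics/x1.png

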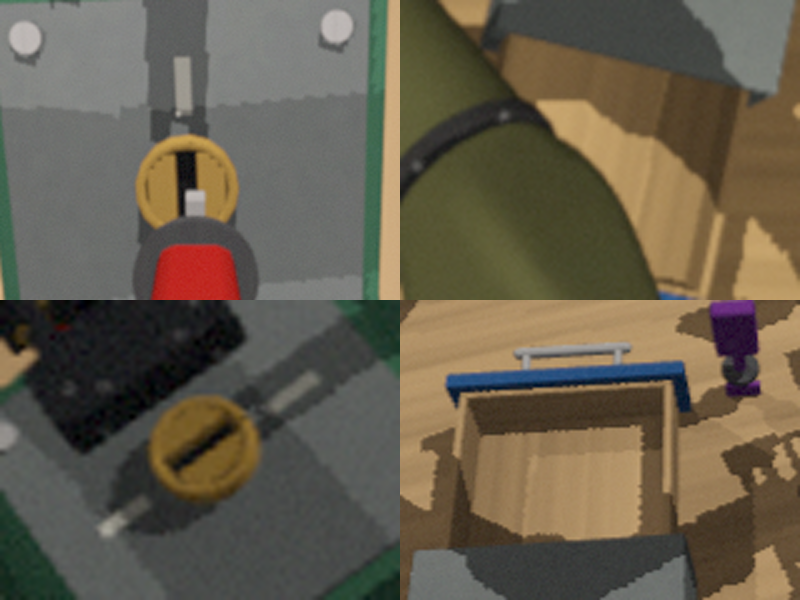

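The wrist and scene crops show the slot in line with the white marks, and the key is free. The drawer is still open and empty, with its bar at crop (518–630, 350). Next I'll refine the drawer frame.

```bash
python3 - <<'E'
from h import *
for f in('top','scene'):
    im=cv2.imread(f'pics/{f}0.png');hsv=cv2.cvtColor(im,cv2.COLOR_BGR2HSV);m=cv2.inRange(hsv,(100,120,40),(125,255,255))
    if f=='top':m[:, :325]=0
    else:m[:170]=0;m[:,250:]=0
    n,l,st,ce=cv2.connectedComponentsWithStats(m);i=1+np.argmax(st[1:,4]);ys,xs=np.nonzero(l==i)
    r_=cv2.minAreaRect(np.c_[xs,ys].astype(np.float32));print(f,st[i],r_);bx=cv2.boxPoints(r_);print(bx.tolist())
    if f=='top':
        for z in(.06,.075):
            P=[onz('top',b,z)[:2] for b in bx];print(z,np.array(P))
# handle seen in top at given heights
for z in(.045,.05,.055,.06):
    a,b=onz('top',(350.5,258),z),onz('top',(389,265),z);c,d=onz('scene',(186.5,188.5),z),onz('scene',(141.7,190.8),z)
    print(z,(a+b)[:2]/2,(c+d)[:2]/2,'yaw',np.degrees(np.arctan2(*(a-b)[:2])),np.degrees(np.arctan2(*(c-d)[:2])))
E
```

```text
top [332 233  84  24 509] ((373.787109375, 244.81069946289062), (84.90635681152344, 6.435854434967041), 13.5704345703125)
[[331.7640686035156, 237.9775390625], [333.2742004394531, 231.72137451171875], [415.8101501464844, 251.64385986328125], [414.3000183105469, 257.9000244140625]]
0.06 [[ 0.5026 -0.1405]
 [ 0.5188 -0.1443]
 [ 0.4719 -0.357 ]
 [ 0.4558 -0.3529]]
0.075 [[ 0.5018 -0.1387]
 [ 0.5178 -0.1425]
 [ 0.4714 -0.3528]
 [ 0.4556 -0.3487]]
scene [114 195  97  20 660] ((162.0, 204.5), (19.0, 96.0), 90.0)
[[114.0, 195.0], [210.0, 195.0], [210.0, 214.0], [114.0, 214.0]]
0.045 [ 0.4446 -0.2412] [ 0.4361 -0.2348] yaw 9.128853836220305 12.88474384708716
0.05 [ 0.4445 -0.2402] [ 0.4399 -0.2345] yaw 9.128853836220268 12.884743847087135
0.055 [ 0.4445 -0.2393] [ 0.4436 -0.2341] yaw 9.128853836220275 12.884743847087178
0.06 [ 0.4444 -0.2383] [ 0.4473 -0.2337] yaw 9.12885383622027 12.884743847087096
```

```bash
cat >> h.py <<'E'
H=np.array([.4445,-.2365,.055]);ya=np.radians(-12);DX=np.array([np.cos(ya),np.sin(ya),0]);DY=np.array([-np.sin(ya),np.cos(ya),0]);Z=np.array([0,0,1.])
def dpose(d,z,th,y=0):
    t=np.radians(th);tz=np.sin(t)*DX-np.cos(t)*Z;F=frame(np.cos(t)*DX+np.sin(t)*Z,tz)
    tip=H+d*DX+y*DY;tip[2]=z;return tip-.094*tz,F
E
python3 - <<'E'
from h import *
p,F=dpose(.19,.2,0);print(p,F);delta(p+[0,0,.03],F)
p,F=dpose(.19,.19,45);print(p);
E
```

```text
[ 0.6303 -0.276   0.294 ] [[ 0.9781 -0.2079  0.    ]
 [-0.2079 -0.9781 -0.    ]
 [ 0.      0.     -1.    ]]
shift mm [-356.2652  -48.6191 -268.8167] rotvec deg [-29.3321 -19.2355 107.1066]
[ 0.5653 -0.2622  0.2565]
```

>>> move_arm --targets '[[[0,-25,-3,-25,0,0,0],[0,-65,-8,-60,-2.7,-1.7,10],[0,-105,-13,-90,-5.3,-3.5,19.5],[0,-145,-18,-120,-8,-5.2,29],[0,-185,-23,-150,-10.6,-7,39],[0,-225,-28,-180,-13.3,-8.7,48.5],[0,-265,-33,-208,-16,-10.5,58],[0,-300,-39,-232,-18.6,-12.2,68],[0,-335,-45,-255,-21.2,-13.9,77.5],[0,-356,-49,-269,-24,-15.7,87.5]]]'

```text
clock: 15.28
tool_pos: [0.6294, -0.2781, 0.3236]
eef_rot: [0.997, 0.062, 0.035, -0.042]
contact_force: [-0.3, 0.4, -2.2]
opening: 0.199
finger_force: 40.0
```

```bash
python3 - <<'E'
from h import *
s=r.get_state();print(s['clock'],s['q'],s['tool_pos'])
p,F=dpose(.19,.2,0);delta(p+[0,0,.03],F)
p,F=dpose(.19,.19,45);delta(p,F)
E
```

```text
15.275 [ 0.4369  0.6965 -0.0773  1.2629 -0.0619  1.1579 -1.0434] [ 0.6294 -0.2781  0.3236]
shift mm [ 1.1776 -1.9492 -0.1453] rotvec deg [-5.2705 -3.4569 19.1463]
shift mm [-66.5159 -18.4768  64.0652] rotvec deg [-12.463   41.0845  16.0146]
```

>>> move_arm --targets '[[[0,-12,-3,12,-2,8,3],[0,-25,-7,25,-5,16,6],[0,-40,-11,38,-7,24,9],[0,-52,-15,50,-10,32,12.5],[0,-62,-17,60,-12,39,15],[0,-66,-18,64,-12.5,41,16],[0,-66,-18,64,-12.5,41,16],[0,-66,-18,64,-12.5,41,16]]]'

```text
clock: 16.27
tool_pos: [0.5884, -0.2906, 0.3236]
eef_rot: [0.938, -0.088, 0.336, 0.014]
contact_force: [-0.1, -0.8, -1.2]
opening: 0.201
finger_force: 40.0
```

```bash
python3 - <<'E'
from h import *
s=r.get_state();print(s['clock'],s['q'],s['tool_pos'])
for a in((.19,.19,45),(.19,.19,55),(.19,.05,45),(.23,.045,45)):print(a);delta(*dpose(*a))
B=r.snapshot('top');C=r.snapshot('scene')
cv2.imwrite('pics/y_t.png',B[:,:,::-1]);cv2.imwrite('pics/y_s.png',C[:,:,::-1])
E
```

```text
16.275 [ 0.7569  0.485  -0.3832  2.009  -1.0006  0.043  -0.2969] [ 0.5884 -0.2906  0.3236]
(0.19, 0.19, 45)
shift mm [-64.3217 -21.6752  35.0634] rotvec deg [-2.6689  5.8031  0.1409]
(0.19, 0.19, 55)
shift mm [-80.4167 -21.6102  38.1334] rotvec deg [-2.6784 15.8013 -0.0925]
(0.19, 0.05, 45)
shift mm [-152.809   -17.0707  143.4553] rotvec deg [-2.6689  5.8031  0.1409]
(0.23, 0.045, 45)
shift mm [-124.9728  -15.5853  172.5747] rotvec deg [-2.6689  5.8031  0.1409]
```

The forward lean runs into joint limits (q5 at −1.0, q6 at 0.04). I'll identify the arm's kinematics from the recorded poses, then look for a lay-down pose that can be reached.

```bash
cat > kin.py <<'E'
from h import *
from scipy.optimize import least_squares
import itertools
lo=np.array([-3.01,-.46,-1.47,.13,-1,.04,-2.66]);hi=np.array([3.01,2.08,1.51,2.56,4.14,2.09,2.66])
D=[([1.208,.69,-.195,1.566,.157,.902,-.215],[.241,-.576,.238],[.98,.197,0,-.001]),
([.5295,.456,-.7546,1.8813,.3798,.9525,.1733],[.468,-.0582,.3186],[.479,.878,0,0]),
([.4957,.5867,-1.0313,1.7934,.5638,1.092,.8764],[.5024,.0191,.3182],[-.021,1,0,-.001]),
([.4726,.608,-1.0104,1.8151,.5919,1.0526,.8663],[.5059,.023,.3002],[-.03,1,0,.001]),
([.4393,.9752,-1.1584,1.5551,.4536,.925,1.0552],[.6099,.1813,.2486],[-.064,.964,.258,-.016]),
([.1989,.8931,-.6808,1.5938,-.0139,.73,-.1334],[.6066,.2134,.1908],[.643,.721,.161,-.203]),
([.4369,.6965,-.0773,1.2629,-.0619,1.1579,-1.0434],[.6294,-.2781,.3236],[.997,.062,.035,-.042]),
([.7569,.485,-.3832,2.009,-1.0006,.043,-.2969],[.5884,-.2906,.3236],[.938,-.088,.336,.014])]
def fk(q,s,p):
    b,zs,L1,L2,Lt,c,e=p
    R=Ro.from_euler('z',b+s[0]*q[0])*Ro.from_euler('y',q[1]);P=np.array([e,0,zs])*0+[0,0,zs]
    P=P+R.apply([0,0,L1]);R=R*Ro.from_euler('z',s[1]*q[2])*Ro.from_euler('y',s[4]*q[3]);P=P+R.apply([0,0,L2])
    R=R*Ro.from_euler('z',s[2]*q[4])*Ro.from_euler('y',s[5]*q[5]);R=R*Ro.from_euler('z',s[3]*q[6]+c);return P+R.apply([0,0,Lt]),R
def res(p,s):
    o=[]
    for q,x,u in D:
        P,R=fk(q,s,p);o+=list((P-x)*5)+list((Ro.from_quat(u).inv()*R).as_rotvec())
    return np.array(o)
def ident():
    best=None
    for s in itertools.product((1,-1),repeat=6):
        for c in(0,1.57,3.14,-1.57):
            f=least_squares(res,[0,.38,.45,.42,.28,c,0],args=(s,),max_nfev=30)
            if best is None or f.cost<best[0]:best=(f.cost,s,f.x)
            if best[0]<1e-3:return best
    return best
def ik(pos,Rt,s,p,q0,n=30,m=.06):
    rng=np.random.default_rng(0);out=[]
    for k in range(n):
        g=np.clip(q0 if k==0 else q0+rng.normal(0,.5,7),lo+m+.01,hi-m-.01)
        def f(q):
            P,R=fk(q,s,p);return np.r_[(P-pos)*20,(Ro.from_matrix(Rt).inv()*R).as_rotvec()*5,.01*(q-q0)]
        o=least_squares(f,g,bounds=(lo+m,hi-m));e=f(o.x);out.append((o.cost,np.linalg.norm(e[:3])/20,np.linalg.norm(e[3:6])/5,o.x))
    return min(out,key=lambda a:a[0])
E
python3 - <<'E'
from kin import *
c,s,p=ident();print(c,s,p,np.abs(res(p,s)).max());np.savez('kin.npz',s=s,p=p)
q0=np.array(D[6][0])
for lab,az in(('lean back',0),('lean +y up',90),('lean -y up',-90)):
  for th in(30,45,55):
    t=np.radians(th);h=np.cos(np.radians(az))*DX+np.sin(np.radians(az))*-DY   # tool z horizontal comp
    tz=np.sin(t)*h-np.cos(t)*Z
    for sg in(1,-1):
        F=frame(sg*(np.cos(t)*h+np.sin(t)*Z),tz)
        tip=H+.135*DX+.06*(-DY if az==90 else DY)*(az!=0)+.09*DX*(az==0);tip[2]=.045
        r_=ik(tip-.094*tz,F,s,p,q0,12);print(lab,th,sg,r_[1].round(4),r_[2].round(3),r_[3])
E
```

```text
0.011096865059351192 (-1, -1, -1, -1, 1, 1) [-0.0661  0.3398  0.5624  0.339   0.3312  1.509   0.    ] 0.05137805574251836
lean back 30 1 0.0083 0.083 [ 0.6219  0.8129 -0.3429  1.9045  1.292   0.1    -2.6   ]
lean back 30 -1 0.0 0.0 [ 0.834   0.923  -0.7473  2.0043  1.9995  0.4478 -0.0787]
lean back 45 1 0.0317 0.319 [ 0.8695  0.8864 -0.5921  1.9201  1.4884  0.1    -2.6   ]
lean back 45 -1 0.0 0.0 [ 1.0028  1.1685 -1.0009  2.2693  2.6055  0.9351 -0.4439]
lean back 55 1 0.0364 0.324 [ 1.351   1.5553 -1.41    2.1215  2.2959  0.7467 -2.6   ]
lean back 55 -1 0.0 0.0 [ 1.      1.2927 -0.9051  2.3928  2.9611  1.1997 -0.6093]
lean +y up 30 1 0.0 0.0 [-0.3714  1.1293  1.0534  1.6826 -0.6332  0.6838 -2.6   ]
lean +y up 30 -1 0.0 0.0 [ 0.1044  0.8819  0.0309  1.6826  0.7771  0.7522 -0.7067]
lean +y up 45 1 0.0 0.0 [-0.5749  1.4343  1.372   1.67   -0.8143  0.7957 -2.6   ]
lean +y up 45 -1 0.0 0.0 [-0.0992  0.9985  0.1484  1.6699  0.9162  0.8665 -0.9647]
lean +y up 55 1 0.0061 0.063 [-0.6535  1.5724  1.45    1.7007 -0.8658  0.7684 -2.6   ]
lean +y up 55 -1 0.0 0.0 [-0.2016  1.1021  0.2045  1.6317  0.9607  0.9705 -1.0803]
lean -y up 30 1 0.0 0.0 [ 0.9099  1.0549 -0.7088  1.4598  0.1313  0.9379  0.1616]
lean -y up 30 -1 0.0 0.0 [ 0.4898  0.9594  0.1913  1.4598 -0.6982  1.118  -2.2878]
lean -y up 45 1 0.0 0.0 [ 1.0169  1.2166 -0.7801  1.3163  0.0129  1.1082  0.3312]
lean -y up 45 -1 0.0 0.0 [ 0.6615  1.0948  0.0709  1.3163 -0.7303  1.3183 -2.2301]
lean -y up 55 1 0.0 0.0 [ 1.0538  1.3296 -0.7991  1.2034 -0.0655  1.2418  0.4224]
lean -y up 55 -1 0.0 0.0 [ 0.7489  1.2052 -0.0032  1.2034 -0.7435  1.4543 -2.2218]
```

```bash
cat >> h.py <<'E'
def lay(d,y,z,th):
    t=np.radians(th);tz=np.sin(t)*DY-np.cos(t)*Z;F=frame(np.cos(t)*DY+np.sin(t)*Z,tz)
    tip=H+d*DX+y*DY;tip[2]=z;return tip-.094*tz,F
E
python3 - <<'E'
from kin import *
k=np.load('kin.npz');s,p=k['s'],k['p']
for u in((347,178),(433,187)):
    X=onz('top',u,.095);print('cab front',(X-H)@DX,(X-H)@DY)
q=np.array(D[7][0])
for a in((.11,.072,.24,0),(.11,.072,.19,30),(.11,.072,.18,60),(.11,.072,.041,60)):
    P,F=lay(*a);i=ik(P,F,s,p,q,6);print(a,P,i[1:]);q=i[3]
delta(*lay(.11,.072,.24,0));delta(*lay(.11,.072,.18,60))
E
```

```text
cab front 0.19153439440569653 0.10460059019411659
cab front 0.21917082204063756 -0.11341543466973013
(0.11, 0.072, 0.24, 0) [ 0.5671 -0.1889  0.334 ] (np.float64(1.2333554191758179e-06), np.float64(1.0035638338726033e-05), array([ 0.3211,  0.5547, -0.1161,  1.4869,  0.0684,  1.1039, -0.0137]))
(0.11, 0.072, 0.19, 30) [ 0.5573 -0.2349  0.2714] (np.float64(2.8449533242021775e-07), np.float64(4.005699686338393e-06), array([ 0.7692,  0.7655, -0.3691,  1.4461, -0.2626,  1.157 ,  0.3985]))
(0.11, 0.072, 0.18, 60) [ 0.5501 -0.2686  0.227 ] (np.float64(3.4845306351493734e-07), np.float64(2.6844173742014187e-06), array([ 0.9991,  1.0987, -0.5284,  1.268 , -0.4343,  1.4165,  0.5938]))
(0.11, 0.072, 0.041, 60) [ 0.5501 -0.2686  0.088 ] (np.float64(1.280782387802272e-07), np.float64(6.805891169210738e-07), array([ 0.9859,  1.2886, -0.4971,  1.2553, -0.3879,  1.2909,  0.7058]))
shift mm [-25.5033 -96.4961 -30.258 ] rotvec deg [ 28.6804 -32.491  -84.8957]
shift mm [-93.6606 -11.7407  48.7807] rotvec deg [ 66.355   15.0792 -58.3629]
```

>>> move_arm --targets '[[[0,-5,0,0,4,1,-3],[0,-12,-2,5,11,2.5,-9],[0,-22,-3,10,18,4,-15],[0,-32,-4,16,25,5.5,-21],[0,-42,-5,22,32,7,-28],[0,-53,-6,28,39,9,-34],[0,-64,-8,34,46,10.5,-40],[0,-75,-9,40,53,12,-46.5],[0,-85,-11,45,60,13.5,-52.5],[0,-94,-12,49,66,15,-58]]]'

```text
clock: 17.62
tool_pos: [0.5493, -0.2698, 0.2242]
eef_rot: [0.676, 0.543, 0.387, -0.314]
contact_force: [0.6, 0.9, -2.9]
opening: 0.205
finger_force: 40.0
```

```bash
python3 - <<'E'
from h import *
s=r.get_state();print(s['clock'],s['q'],s['tool_pos'])
delta(*lay(.10,.072,.18,60));delta(*lay(.10,.072,.045,60))
E
```

```text
17.625 [ 1.1125  1.149  -0.7937  1.2844 -0.2591  1.3108  0.4525] [ 0.5493 -0.2698  0.2242]
shift mm [ 3.0699 -9.4613 -0.2691] rotvec deg [ 0.1684  0.1725 -0.3664]
shift mm [-113.638    -8.9133   67.5834] rotvec deg [ 0.1684  0.1725 -0.3664]
```

>>> move_arm --targets '[[[0,0,-9,0,0,0,0],[0,-20,-9,13,0,0,0],[0,-45,-9,28,0,0,0],[0,-70,-9,42,0,0,0],[0,-90,-9,54,0,0,0],[0,-101,-9,60,0,0,0],[0,-101,-9,60,0,0,0]]]'

```text
clock: 18.5
tool_pos: [0.5394, -0.266, 0.1081]
eef_rot: [0.677, 0.541, 0.388, -0.314]
contact_force: [0.3, 0.5, -1.3]
opening: 0.199
finger_force: 40.0
```

```bash
python3 - <<'E'
from h import *
s=r.get_state();print(s['clock'],s['q'],s['tool_pos'],s['contact_force'])
delta(*lay(.10,.072,.045,60))
E
```

```text
18.5 [ 1.1132  1.297  -0.7574  1.3135 -0.2014  1.1926  0.5483] [ 0.5394 -0.266   0.1081] [ 0.3188  0.5165 -1.3445]
shift mm [-14.0684   1.0747   7.8041] rotvec deg [ 0.3227  0.1075 -0.4761]
```

Now I'll lower slowly until the blade touches the floor.

>>> move_arm --targets '[[[0,-3,0,2,0,0,0],[0,-7,0,4,0,0,0],[0,-10,0,6,0,0,0],[0,-13,0,7.5,0,0,0],[0,-13,0,7.5,0,0,0]]]'

```text
clock: 19.12
tool_pos: [0.5395, -0.266, 0.0934]
eef_rot: [0.676, 0.542, 0.388, -0.314]
contact_force: [0.2, 0.4, -2.0]
opening: 0.203
finger_force: 40.0
```

>>> move_arm --targets '[[[0,-2,0,1,0,0,0],[0,-4,0,2,0,0,0],[0,-4,0,2,0,0,0]]]'

```text
clock: 19.5
tool_pos: [0.5395, -0.2663, 0.089]
eef_rot: [0.676, 0.542, 0.388, -0.314]
contact_force: [-0.2, 0.7, -2.8]
opening: 0.206
finger_force: 40.0
```

>>> move_arm --targets '[[[0,-2,0,1,0,0,0],[0,-3.5,0,2,0,0,0],[0,-3.5,0,2,0,0,0]]]'

```text
clock: 19.88
tool_pos: [0.5395, -0.2663, 0.085]
eef_rot: [0.676, 0.542, 0.388, -0.314]
contact_force: [-0.4, -0.0, -2.0]
opening: 0.203
finger_force: 40.0
```

>>> move_arm --targets '[[[0.25,0,0,0,0,0,0],[0.35,0,0,0,0,0,0],[0.5,0,0,0,0,0,0],[0.5,0,0,0,0,0,0],[0.5,0,0,0,0,0,0],[0.5,0,0,0,0,0,0]]]'

```text
clock: 20.62
tool_pos: [0.5396, -0.2663, 0.0852]
eef_rot: [0.676, 0.542, 0.388, -0.314]
contact_force: [-0.5, 0.6, -0.2]
opening: 0.503
finger_force: 0.0
```

```bash
python3 - <<'E'
from h import *
s=r.get_state();print(s['clock'],s['q'],s['tool_pos'],s['contact_force'],s['finger_force'],s['opening'])
C=r.snapshot('scene')[:,:,::-1].copy();cv2.imwrite('pics/z_s.png',C)
b,g,R_=[C[...,i].astype(int) for i in range(3)];m=((R_>90)&(g<60)&(b<60));m[:,235:]=0;m[:180]=0
ys,xs=np.nonzero(m);print(len(xs),xs.min() if len(xs) else 0,xs.max() if len(xs) else 0,ys.min() if len(xs) else 0,ys.max() if len(xs) else 0)
for z in(.035,):
  P=onz('scene',(xs.mean(),ys.mean()),z);print((P-H)@DX,(P-H)@DY)
E
```

```text
20.625 [ 1.1094  1.3298 -0.7497  1.3021 -0.1896  1.1798  0.5649] [ 0.5396 -0.2663  0.0852] [-0.5261  0.5756 -0.2043] 0.0 0.5033426194861755
83 130 158 220 227
0.07510244575534687 -0.031440863198278816
```

The key is released. I'll retreat straight up and check where it lies.

>>> move_arm --targets '[[[0.5,10,0,-6,0,0,0],[0.5,26,0,-15,0,0,0],[0.5,52,0,-30,0,0,0],[0.5,78,0,-45,0,0,0],[0.5,104,0,-60,0,0,0],[0.5,130,0,-75,0,0,0],[0.5,140,0,-81,0,0,0],[0.5,140,0,-81,0,0,0]]]'

```text
clock: 21.68
tool_pos: [0.5403, -0.2664, 0.2478]
eef_rot: [0.676, 0.542, 0.388, -0.313]
contact_force: [-0.2, 0.3, 0.0]
opening: 0.499
finger_force: 0.0
```

```bash
python3 - <<'E'
from kin import *
s=r.get_state();print(s['clock'],s['q'],s['tool_pos'],s['contact_force'])
for n in('scene','top'):
    C=r.snapshot(n)[:,:,::-1].copy();cv2.imwrite(f'pics/z2_{n}.png',C)
    b,g,R_=[C[...,i].astype(int) for i in range(3)];m=((R_>80)&(g<50)&(b<50)).astype(np.uint8)
    nn,l,st,ce=cv2.connectedComponentsWithStats(m)
    for i in range(1,nn):
        if st[i,4]>25:
            P=onz(n,ce[i],.035);x,y=(P-H)@DX,(P-H)@DY
            if 0<x<.3 and abs(y)<.12:
                ys,xs=np.nonzero(l==i);print(n,st[i],'drawer xy',x,y,cv2.minAreaRect(np.c_[xs,ys].astype(np.float32)))
k=np.load('kin.npz');sg,p=k['s'],k['p'];q=s['q']
F=frame(DX,-Z)
for d,z in((-.06,.2),(-.06,.047),(.16,.047)):
    P=H+d*DX;P[2]=z;i=ik(P,F,sg,p,q,6);print(i[1:]);q=i[3]
P=H-.06*DX;P[2]=.2;delta(P,F)
E
```

```text
21.675 [ 1.1299  1.1096 -0.8048  1.3141 -0.2731  1.314   0.4428] [ 0.5403 -0.2664  0.2478] [-0.2496  0.3117  0.0051]
scene [128 220  31  10 211] drawer xy 0.07824461389246243 -0.04588601408046627 ((143.05274963378906, 224.42396545410156), (8.253600120544434, 30.053468704223633), 87.87889862060547)
top [379 225  22  10 128] drawer xy 0.09626181030507756 -0.036880562009892315 ((389.4189147949219, 228.9864959716797), (20.2210750579834, 7.726752281188965), 9.462322235107422)
(np.float64(1.5756891860636689e-06), np.float64(1.8098972090685493e-05), array([ 0.2616,  0.5381,  0.3069,  2.1092, -0.308 ,  0.536 , -0.9817]))
(np.float64(8.46891469047109e-06), np.float64(6.888570440849229e-05), array([ 0.4151,  0.839 ,  0.0742,  2.2206, -0.5849,  0.1   , -0.7286]))
(np.float64(1.1368037228988013e-06), np.float64(9.228999271974097e-06), array([ 0.1966,  0.9939,  0.3133,  1.5598, -0.4362,  0.6578, -1.0511]))
shift mm [ -36.376  -159.0698   30.3515] rotvec deg [-46.5475 -46.5493  80.4119]
```

The key lies flat in the drawer: its handle is at drawer (0.09, −0.04), lying along y. Next is the push pose behind the bar handle, tilted back 8° to stay clear of q6's limit.

```bash
cat >> h.py <<'E'
def push(d,z,th=8):
    t=np.radians(th);P=H+d*DX;P[2]=z;return P,frame(DX,-np.sin(t)*DX-np.cos(t)*Z)
E
python3 - <<'E'
from kin import *
k=np.load('kin.npz');sg,p=k['s'],k['p'];q=r.get_state()['q']
for d,z in((-.05,.2),(-.05,.05),(.17,.05)):
    i=ik(*push(d,z),sg,p,q,6);print(i[1:]);q=i[3]
delta(*push(-.05,.2))
E
```

```text
(np.float64(1.3802163001257511e-06), np.float64(1.624292601426429e-05), array([ 0.2607,  0.5961,  0.2642,  1.9638, -0.1489,  0.7359, -1.168 ]))
(np.float64(4.834557142389914e-07), np.float64(3.1293909787982906e-06), array([ 0.3342,  0.8608,  0.1523,  2.0625, -0.2095,  0.3655, -1.1333]))
(np.float64(1.1019921147898e-06), np.float64(7.792529595477623e-06), array([ 0.2476,  1.0427,  0.1983,  1.3605, -0.1815,  0.8931, -1.2914]))
shift mm [ -36.2929 -149.0703   30.3996] rotvec deg [-41.264  -52.6681  84.3608]
```

>>> move_arm --targets '[[[0.3,0,-10,0,-4,-5,8],[0.1,-2,-25,2,-8,-10,16],[0,-5,-45,4,-12,-15,24],[0,-9,-65,7,-16,-20,32],[0,-14,-85,11,-20,-25,40.5],[0,-19,-105,15,-24,-30.5,49],[0,-24,-120,20,-28,-35.5,57],[0,-29,-135,25,-32,-40.5,65],[0,-33,-145,28,-36,-45.5,73],[0,-36,-149,30,-40,-51,81.5]]]'

```text
clock: 23.02
tool_pos: [0.3945, -0.226, 0.2008]
eef_rot: [0.995, -0.083, -0.054, -0.017]
contact_force: [0.2, -0.3, 0.4]
opening: 0.009
finger_force: 0.0
```

```bash
python3 - <<'E'
from h import *
s=r.get_state();print(s['clock'],s['q'],s['tool_pos'],s['opening'])
delta(*push(-.05,.2));delta(*push(-.05,.05))
E
```

```text
23.025 [ 0.2895  0.5901  0.202   2.0171 -0.1694  0.6645 -1.1325] [ 0.3945 -0.226   0.2008] 0.008884212217865412
shift mm [ 1.1452 -0.0272  0.7119] rotvec deg [-1.1655 -1.6477  2.5856]
shift mm [ 17.6537   3.844  149.7505] rotvec deg [-1.1655 -1.6477  2.5856]
```

>>> move_arm --targets '[[[0,2,0,15,-1,-1.6,2.6],[0,6,1,45,-1,-1.6,2.6],[0,10,2,80,-1,-1.6,2.6],[0,14,3,115,-1,-1.6,2.6],[0,17,4,140,-1,-1.6,2.6],[0,18,4,150,-1,-1.6,2.6],[0,18,4,150,-1,-1.6,2.6]]]'

```text
clock: 23.9
tool_pos: [0.3979, -0.2261, 0.0496]
eef_rot: [0.992, -0.102, -0.067, -0.01]
contact_force: [-0.1, 0.2, -0.1]
opening: 0.006
finger_force: 0.0
```

```bash
python3 - <<'E'
from h import *
s=r.get_state();print(s['clock'],s['q'],s['tool_pos'],s['contact_force'])
delta(*push(-.015,.05));delta(*push(.10,.05));delta(*push(.165,.05))
E
```

```text
23.9 [ 0.3255  0.8773  0.1261  2.0781 -0.2321  0.333  -1.1375] [ 0.3979 -0.2261  0.0496] [-0.0653  0.1702 -0.0591]
shift mm [32.3973  0.6574 -4.8054] rotvec deg [-0.3324 -0.2302  0.3114]
shift mm [146.3401   1.1848 -20.3542] rotvec deg [-0.3324 -0.2302  0.3114]
shift mm [210.7425   1.483  -29.1426] rotvec deg [-0.3324 -0.2302  0.3114]
```

>>> move_arm --targets '[[[0,8,0,-1,0,0,0],[0,18,0,-2.5,0,0,0],[0,28,0,-4,0,0,0],[0,40,0,-5.5,0,0,0],[0,55,0.3,-7.5,0,0,0],[0,72,0.5,-10,0,0,0],[0,90,0.7,-12.5,0,0,0],[0,108,0.9,-15,0,0,0],[0,126,1,-17.5,0,0,0],[0,140,1.2,-19.5,0,0,0]]]'

```text
clock: 25.15
tool_pos: [0.5371, -0.2563, 0.0507]
eef_rot: [0.993, -0.102, -0.067, -0.01]
contact_force: [-0.9, -0.1, -0.5]
opening: 0.009
finger_force: 0.6
```

```bash
python3 - <<'E'
from h import *
s=r.get_state();print(s['clock'],s['q'],s['tool_pos'],s['contact_force'])
delta(*push(.165,.05))
E
```

```text
25.15 [ 0.2582  0.9717  0.1895  1.6551 -0.2249  0.671  -1.2118] [ 0.5371 -0.2563  0.0507] [-0.8714 -0.1454 -0.5339]
shift mm [69.7167  0.2417 -8.7612] rotvec deg [-0.3049 -0.2773  0.3244]
```

>>> move_arm --targets '[[[0,10,0,-1.3,0,0,0],[0,22,0,-2.8,0,0,0],[0,34,0,-4.3,0,0,0],[0,44,0,-5.5,0,0,0],[0,51,0,-6.4,0,0,0],[0,56,0,-7,0,0,0],[0,56,0,-7,0,0,0]]]'

```text
clock: 26.02
tool_pos: [0.5923, -0.2676, 0.0501]
eef_rot: [0.993, -0.102, -0.066, -0.01]
contact_force: [-0.9, -0.5, 0.2]
opening: 0.006
finger_force: 0.0
```

>>> move_arm --targets '[[[0,4,0,-0.5,0,0,0],[0,8,0,-1,0,0,0],[0,8,0,-1,0,0,0]]]'

```text
clock: 26.4
tool_pos: [0.593, -0.2677, 0.05]
eef_rot: [0.992, -0.103, -0.074, -0.012]
contact_force: [-12.1, 3.5, 9.6]
opening: 0.008
finger_force: 7.2
```

>>> move_arm --targets '[[[0,-10,0,0,0,0,0],[0,-30,0,4,0,0,0],[0,-60,0,0,0,0,0],[0,-80,0,-40,0,0,0],[0,-90,0,-90,0,0,0],[0,-90,0,-130,0,0,0],[0,-90,0,-130,0,0,0]]]'

```text
clock: 27.28
tool_pos: [0.5322, -0.2568, 0.1944]
eef_rot: [0.993, -0.102, -0.062, -0.009]
contact_force: [-0.2, -0.8, -0.9]
opening: 0.003
finger_force: 0.0
```

```bash
python3 - <<'E'
from h import *
print(r.get_state()['clock'],r.get_state()['tool_pos'])
for n in('top','scene'):
    C=r.snapshot(n)[:,:,::-1].copy();cv2.imwrite(f'pics/c_{n}.png',C)
    def lab(p):
        b,g,R_=[int(v) for v in p];return 'B' if b>R_+30 else ('w' if R_>b+25 else ('g' if 25<g else 'k'))
    for y in(-.08,-.04,0.03,.07):
        o=''
        for x in np.arange(.10,.32,.004):
            P=H+x*DX+y*DY;P[2]=.08;u=proj(n,P).round().astype(int);o+=lab(C[u[1],u[0]])
        print(n,y,o)
    hsv=cv2.cvtColor(C,cv2.COLOR_BGR2HSV);m=cv2.inRange(hsv,(100,120,40),(125,255,255))
    if n=='top':m[:, :320]=0
    else:m[:170]=0;m[:,250:]=0
    nn,l,st,ce=cv2.connectedComponentsWithStats(m);i=1+np.argmax(st[1:,4]);print(st[i],ce[i],onz(n,ce[i],.07),(onz(n,ce[i],.07)-H)@DX)
C0=cv2.imread('pics/top0.png')
for y in(-.08,-.04,0.03,.07):
    o=''
    for x in np.arange(.10,.32,.004):
        P=H+x*DX+y*DY;P[2]=.095;u=proj('top',P).round().astype(int);o+=lab(C0[u[1],u[0]])
    print('top0',y,o)
E
```

```text
27.275 [ 0.5322 -0.2568  0.1944]
top -0.08 gggggggggggwgwggwgwwgwwwwwwwwwwwwwwwwggwgwggggggggggggg
top -0.04 ggkggkkkkkggwwwwgwggggggggBBBBggggggggggggggggggggggggg
top 0.03 gggggggggggggggggggwwwwBBBBBBBggggggggggggggggggggggggg
top 0.07 wwwwwwwwwwwwwwwwwwwwwwwgBBBBBBggggggggggggggggggggggggg
[346 170  62  20 521] [374.6718 180.0902] [ 0.6541 -0.2495  0.07  ] 0.20769741232348474
scene -0.08 wwwwwwwwwwwwwwwwwwwwwwwwwgBBggggggggggggggggggggggggggg
scene -0.04 wwwwwwwwwwwwwwwwwwwggggwggBBggggggggggggggggggggggggggg
scene 0.03 wwwwwwwwwwwwwwwwwwwgggwwwwBBggggggggggggggggggggggggggg
scene 0.07 wwwwwwwwwwwwwwwwwwwwwwwwwgBBggggggggggggggggggggggggggg
[105 260 103  10 313] [154.147  264.5783] [ 0.6394 -0.2851  0.07  ] 0.20075967873365294
top0 -0.08 wwwwwwwwwwwwwwwwwwwwwwwwwwwwwgggggggggggggggggggggggggg
top0 -0.04 wwwwwwwwwwwwwwwwwwwwwwwwwwwwwgggggggggggggggggggggggggg
top0 0.03 wwwwwwwwwwwwwwwwwwwwwwwwwwwwwgggggggggggggggggggggggggg
top0 0.07 wwwwwwwwwwwwwwwwwwwwwwwwwwwwwgggggggggggggggggggggggggg
```

```bash
python3 - <<'E'
from h import *
C=cv2.imread('pics/c_top.png');C0=cv2.imread('pics/top0.png')
for nm,I,x0 in(('now',C,.18),('before',C0,.015)):
  for y in(.03,.08):
    print(nm,y)
    for x in np.arange(x0,x0+.06,.0025):
        P=H+x*DX+y*DY;P[2]=.08;u=proj('top',P);print(round(x,4),cv2.getRectSubPix(I,(1,1),tuple(map(float,u)))[0,0].tolist(),end=' ')
    print()
E
```

```text
now 0.03
0.18 [93, 143, 176] 0.1825 [95, 146, 178] 0.185 [90, 142, 174] 0.1875 [83, 125, 155] 0.19 [72, 93, 113] 0.1925 [64, 54, 48] 0.195 [67, 43, 20] 0.1975 [69, 41, 14] 0.2 [74, 46, 18] 0.2025 [94, 58, 24] 0.205 [118, 74, 30] 0.2075 [130, 83, 36] 0.21 [130, 83, 37] 0.2125 [129, 83, 36] 0.215 [127, 83, 43] 0.2175 [110, 80, 59] 0.22 [86, 86, 83] 0.2225 [105, 111, 105] 0.225 [113, 118, 114] 0.2275 [113, 119, 115] 0.23 [113, 119, 115] 0.2325 [112, 118, 114] 0.235 [113, 118, 113] 0.2375 [112, 118, 114] 
now 0.08
0.18 [93, 143, 176] 0.1825 [93, 145, 177] 0.185 [92, 142, 174] 0.1875 [86, 131, 162] 0.19 [76, 102, 124] 0.1925 [67, 59, 59] 0.195 [70, 44, 18] 0.1975 [73, 45, 22] 0.2 [73, 46, 22] 0.2025 [86, 53, 23] 0.205 [107, 67, 30] 0.2075 [117, 73, 33] 0.21 [117, 75, 30] 0.2125 [117, 73, 29] 0.215 [112, 74, 37] 0.2175 [94, 70, 48] 0.22 [77, 71, 64] 0.2225 [85, 87, 85] 0.225 [99, 104, 100] 0.2275 [101, 106, 101] 0.23 [101, 105, 102] 0.2325 [100, 105, 101] 0.235 [101, 106, 101] 0.2375 [101, 108, 103] 
before 0.03
0.015 [67, 108, 137] 0.0175 [83, 131, 163] 0.02 [87, 135, 167] 0.0225 [85, 133
[... 217 characters left out ...]
108, 79, 64] 0.0525 [86, 94, 106] 0.055 [71, 105, 131] 0.0575 [58, 95, 120] 0.06 [49, 80, 103] 0.0625 [60, 94, 121] 0.065 [72, 113, 142] 0.0675 [73, 116, 147] 0.07 [74, 116, 146] 0.0725 [73, 117, 147] 
before 0.08
0.015 [88, 137, 170] 0.0175 [90, 139, 171] 0.02 [89, 140, 172] 0.0225 [90, 140, 171] 0.025 [88, 138, 170] 0.0275 [85, 134, 167] 0.03 [81, 125, 155] 0.0325 [72, 95, 114] 0.035 [67, 57, 52] 0.0375 [84, 52, 24] 0.04 [109, 67, 25] 0.0425 [118, 72, 25] 0.045 [120, 75, 33] 0.0475 [117, 74, 32] 0.05 [113, 76, 49] 0.0525 [99, 93, 103] 0.055 [74, 109, 138] 0.0575 [63, 101, 129] 0.06 [43, 70, 90] 0.0625 [35, 58, 76] 0.065 [33, 56, 73] 0.0675 [37, 59, 75] 0.07 [36, 56, 72] 0.0725 [31, 55, 71]
```

The drawer is flush: the panel's bright top edge meets the cabinet front with no gap, and a 12 N push met a firm stop. I'm handing in.

```bash
python3 -c "
from plant import r
s=r.get_state();print(s['clock'],s['contact_force'],s['qd'].round(3));print(r.finish_job())"
```

```text
27.375 [ 0.3801764   0.43796866 -1.70214988] [ 0.002  0.027 -0.007  0.023  0.002  0.002 -0.001]
the job is handed in; nothing more can be done
None
```

I handed the job in at 27.4 s: the lock screw is turned to its stop and its slot lines up with the white marks, the key lay flat in the drawer when I let it go, and the drawer is shut flush by the camera images; the hand-in call returned no verdict.

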